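# Draw the bottom board carrier from the stack magazine and lock it in the soldering dock

### The job

Take the next board carrier for soldering: draw the bottom one out of the sloping stack magazine by its metal tang, lifting it over the lip without force and leaving the other three in the magazine. Lay it flat on the bench and let go, take it again by its long sides, slide it tang first into the dock until the tang is fully home against its stop, and turn the red wing knob clockwise a quarter turn, as far as it goes, so that the hidden tongue locks behind the head of the tang. Leave the white tape roll and the red cutters where they lie.

Things in the scene. Friction and masses are not known exactly. Their poses are not given: they have to be found in the camera images.
- carrier_1: bottom board carrier, dark plate with a green board sunk in its top, 0.13 kg. Body 92 x 60 x 10 mm (x, y, z), plus an aluminium tang at its -x end. Origin: centre of the body's underside; z up out of the board side; body x -46 to 46, neck -76 to -46, cross head -88 to -76 mm. It lies drawn forward to the magazine's lip, its rear half still under the stack (friction about 0.6)
- carrier_1_neck (a point): middle of the tang's neck, 61 mm from carrier_1's origin along its -x, 5 mm above the underside. Neck 14 mm wide, 30 mm long, 9 mm thick: the place to grip for drawing out
- carrier_1_tip (a point): middle of the end face of the tang's head, 88 mm from carrier_1's origin along its -x, 5 mm above the underside. Head 28 mm wide, 12 mm long, 9 mm thick
- carrier_2: one of the three carriers stacked on top of carrier_1 in the magazine, same shape and origin as carrier_1; stays in the magazine behind the gate, where it drops by one thickness once carrier_1 is gone
- carrier_3: one of the three carriers stacked on top of carrier_1 in the magazine, same shape and origin as carrier_1; stays in the magazine behind the gate, where it drops by one thickness once carrier_1 is gone
- carrier_4: one of the three carriers stacked on top of carrier_1 in the magazine, same shape and origin as carrier_1; stays in the magazine behind the gate, where it drops by one thickness once carrier_1 is gone
- magazine: fixed stack magazine on a base 170 x 82 mm. Origin on the bench below the inner face of its front lip; +x to the rear, up the slope, z up; the mouth looks along its -x. The steel floor slopes down to the mouth by 14 degrees (0.244 rad). Side walls 64 mm apart inside, 72 mm outside, 59 mm high square to the floor behind the gate, 16 mm from the gate to the lip
- gate_and_lip: the steel gate and front lip, fixed to the magazine, with the same origin and axes: carrier_1 must not be forced against them (keep well below 40 N)
- magazine_lip (a point): middle of the floor's top at the inner face of the lip, 45 mm above the bench. The lip, 5 mm high and 4 mm thick, in two pieces 21 to 32 mm off the middle, holds carrier_1's body by its front edge; the tang juts out 42 mm past this point with nothing under it. To come out, the carrier is raised over the lip and drawn down along the slope
- magazine_gate (a point): 44 mm up the slope from the lip, at the lower edge of the gate, 16 mm square to the floor. The gate holds back the three upper carriers; carrier_1 passes under it, so raise it 5 mm there at most. Clear of the gate after 50 mm of travel, of the upper carriers' tangs after 95 mm; then lift it off
- dock: fixed soldering dock. Origin on the bench; +x is the way the carrier slides in, z up. Bed top 10 mm above the bench: 40 mm wide from x -47 to 16 mm, 86 mm wide to x 122 mm. The seated carrier's body centre is at x 20 mm; its x axis opposes the dock's. Its sides are free for fingers at x -26 to 16 mm. Lock housing x 69 to 119 mm, 84 mm wide, 31 mm high
- dock_mouth (a point): 30 mm ahead of the dock's origin, 10 mm above the bench: between the ends of the two side guides, which run from here to x 67 mm, 63 mm apart, with flared mouths from x 20 mm. Lips overhang the carrier's edges: underside 22.5 mm, top 26.5 mm above the bench, so the carrier cannot be dropped in, only slid in from behind
- dock_stop (a point): middle of the stop face inside the housing that the end of the tang must touch, 108 mm ahead of the dock's origin, 15 mm above the bench, axes as the dock's. The housing's slot for the tang is 10 to 24 mm above the bench
- knob_grip (a point): on the upright axis of the red wing knob, 91 mm ahead of the dock's origin, 22 mm to its -y side, 56 mm above the bench: where to grip the wing. Wing 40 mm long, 9 mm thick, 37 to 59 mm above the bench
- lock_knob (a joint): wing knob angle in rad, growing clockwise seen from above, stops at -0.2 and 1.52, starts near 0. At 0 the wing lies along the dock's x axis, tongue parked; at 1.52 it lies across, tongue behind the tang's head. Stiff (0.05 N m), stays where left. It draws in a tang that lacks a few mm, and strikes the head of one that is far out
- tape_roll: white tape roll, 52 mm wide, 20 mm high, lying loose behind the work; leave it alone
- pliers: red-handled cutters, 118 mm long, 9 mm high, lying loose near the front edge; leave them alone

How it is judged:
On the way, in this order (a step that is already met when the one before it is completed fails the run):
1. carrier_1 is drawn clear of the magazine, the other three still in it ((x of carrier_1 in the frame of magazine below -0.03 m or x of carrier_1 in the frame of magazine above 0.22 m or y of carrier_1 in the frame of magazine above 0.08 m or y of carrier_1 in the frame of magazine below -0.08 m) and x of carrier_2 in the frame of magazine between 0.025 and 0.115 m and y of carrier_2 in the frame of magazine between -0.015 and 0.015 m and z of carrier_2 in the frame of magazine between 0.045 and 0.135 m and x of carrier_3 in the frame of magazine between 0.025 and 0.115 m and y of carrier_3 in the frame of magazine between -0.015 and 0.015 m and z of carrier_3 in the frame of magazine between 0.045 and 0.135 m and x of carrier_4 in the frame of magazine between 0.025 and 0.115 m and y of carrier_4 in the frame of magazine between -0.015 and 0.015 m and z of carrier_4 in the frame of magazine between 0.045 and 0.135 m), for 0.1 s.
2. carrier_1 lies flat at rest, board up, let go by the fingers, outside the magazine ((x of carrier_1 in the frame of magazine below -0.03 m or x of carrier_1 in the frame of magazine above 0.22 m or y of carrier_1 in the frame of magazine above 0.08 m or y of carrier_1 in the frame of magazine below -0.08 m) and height (world z) of carrier_1 below 0.02 m and angle between carrier_1's own z axis and vertical below 0.15 rad and linear speed of carrier_1 below 0.02 m/s and contact force between the fingers and carrier_1 below 0.05 N), for 0.15 s.
3. carrier_1 is slid tang first into the dock, within 6 mm of the stop (x of carrier_1_tip in the frame of dock_stop between -0.006 and 0.004 m and y of carrier_1_tip in the frame of dock_stop between -0.004 and 0.004 m and z of carrier_1_tip in the frame of dock_stop between -0.004 and 0.004 m), for 0.1 s.
At the end, for the whole second after the job is handed in: carrier_1 lies board up in the dock, the end of its tang within 3 mm of the stop and within 4 mm sideways and in height, in line with the dock within 0.06 rad and at rest; the wing knob stands past 1.3 rad (locked); carriers 2 to 4 are still in the magazine (x of carrier_1_tip in the frame of dock_stop between -0.003 and 0.004 m and y of carrier_1_tip in the frame of dock_stop between -0.004 and 0.004 m and z of carrier_1_tip in the frame of dock_stop between -0.004 and 0.004 m and angle between the x axis of carrier_1 and the x axis of dock, either way round below 0.06 rad and angle between carrier_1's own z axis and vertical below 0.06 rad and value of joint lock_knob above 1.3 rad and linear speed of carrier_1 below 0.02 m/s and x of carrier_2 in the frame of magazine between 0.025 and 0.115 m and y of carrier_2 in the frame of magazine between -0.015 and 0.015 m and z of carrier_2 in the frame of magazine between 0.045 and 0.135 m and x of carrier_3 in the frame of magazine between 0.025 and 0.115 m and y of carrier_3 in the frame of magazine between -0.015 and 0.015 m and z of carrier_3 in the frame of magazine between 0.045 and 0.135 m and x of carrier_4 in the frame of magazine between 0.025 and 0.115 m and y of carrier_4 in the frame of magazine between -0.015 and 0.015 m and z of carrier_4 in the frame of magazine between 0.045 and 0.135 m); the robot touches nothing.
It fails at once if carrier_1 is forced against the gate or the lip with over 40 N (contact force between carrier_1 and gate_and_lip above 40 N).
It fails at once if one of the other carriers leaves the magazine (not (x of carrier_2 in the frame of magazine between 0.025 and 0.115 m and y of carrier_2 in the frame of magazine between -0.015 and 0.015 m and z of carrier_2 in the frame of magazine between 0.045 and 0.135 m and x of carrier_3 in the frame of magazine between 0.025 and 0.115 m and y of carrier_3 in the frame of magazine between -0.015 and 0.015 m and z of carrier_3 in the frame of magazine between 0.045 and 0.135 m and x of carrier_4 in the frame of magazine between 0.025 and 0.115 m and y of carrier_4 in the frame of magazine between -0.015 and 0.015 m and z of carrier_4 in the frame of magazine between 0.045 and 0.135 m)).
It fails at once if the white tape roll is moved by more than 25 mm (distance of tape_roll from where it was at the start of the episode above 0.025 m).
It fails at once if the pair of cutters is moved by more than 25 mm (distance of pliers from where it was at the start of the episode above 0.025 m).
It also fails if it takes over 67 s, if anything falls off the work surface, if the arm or the gripper's body presses on something with over 40 N, if the wrist force passes 120 N, or if a joint passes its speed limit or range.

### The arm

A 6-joint arm with a two-finger parallel gripper is mounted at the origin on a cart in front of the work surface, level with it; the furniture and walls round the work are solid. World frame = base frame: x ahead of the robot, y to its left, z up, the work surface at z = 0. Lengths are in m, angles in rad, forces in N, time in s.
With the tool pointing down it reaches from about 0.35 to 0.85 m from the base axis. Payload 8.1 kg.
Tool frame: the origin (TCP) lies at the centre of the arm's flange, where the gripper is bolted on; the fingertips stand 186 mm ahead of it and the grasp point (between the pads) lies 167 mm ahead of it; z points along the fingers, y is the line along which they close (so a half turn about z gives the same grasp; the last joint's range is limited). The gripper opens to 93 mm and grips with 3 to 60 N. Pads are 15 mm wide; open, the fingers measure 128 mm over their backs; the gripper's body (75 mm by 188 mm) begins 65 mm behind the grasp point.
Start: joints at [-1.22, 0.13, 1.488, -0, 1.523, -0.085], TCP at [0.253, -0.544, 0.405] pointing down, gripper open.
Joint ranges: [-2.96, 2.96], [-0.89, 2.26], [0.02, 2.5], [-1.34, 4.48], [0, 2.73], [-2.66, 2.66]. Speed limits (rad/s): [2.39, 2.39, 2.79, 3.14, 3.14, 3.14].

### API

Orientations are given as a rotation vector (axis times angle).
In Python, from plant import robot gives the robot as it stands.
- The arm moves only by the tool apply_moves, never from a script. Its argument "series" is a list of rows, each a list of 2 entries, a list of its own where there are three numbers: the shift along the tool's x, y, z in mm, then the turn, a rotation vector about the tool's x, y, z in rad. A call has 1 to 12 rows; each row shifts and turns the commanded pose from where the row before left it, along the tool's axes as they then stand; what a row does not reach is not made up. A row lasts 1/12 s, in which the tool goes at most 41.7 mm and 7.16 degrees, less where a joint would pass 70% of its speed; a pose out of reach is approached as far as the arm can. A call is refused whole if a number of a shift passes 41.7 or a number of a turn 0.125, either way. A call with a gripper value outside its range is refused whole. "claw" is the opening, from 0 (shut) to 1 (fully open), set as the call begins (left out, the last holds). The fingers move at their own pace and stop on an object; "newtons" is the grip in N (left out, the last holds). Time passes only in rows, so rows that do not move let the fingers close. It gives the time, the measured TCP pose, the force, the opening and the grip force at its end, in the units of the state.
- robot.read_state(): the state, without advancing time (a new reading comes with each control period).
- robot.read_camera(name): name is "side" or "top" or "wrist"; returns (picture, depth): 400x640x3 uint8, blue, green, red; 400x640 float32, m along the optical axis (not along the pixel's ray), 0 where there is no reading.
- robot.calibration(name): a dict with "fx", "fy", "cx", "cy" (pixels), "D" ([k1, k2, p1, p2, k3] as OpenCV has them; the pictures are not rectified), "extrinsics" (4x4, takes a point from world to camera coordinates). Camera axes: x right, y down, z forward; pixel columns grow to the right and rows downward; lengths in m; the calibration is good to about 2 mm. A picture is of the moment at which its call begins: read the wrist's pose just before it. calibration takes no time and is no camera call; for the wrist camera it gives the pose at the moment of the call.
- robot.close_job(): hands the job in; it is judged then, once.
The state is a dict: "t": time; "q": joint angles; "dq": joint speeds; "joint_torque": joint torques, N m; "tool_pos": TCP position; "orientation": TCP orientation; "force": force on the tool from outside, world axes, zero at the start; "wrist_torque": the same for the moment, N m; "opening": finger opening in m; "gripper_force": force on a finger pad.
Only numpy, scipy, OpenCV 4.12 (cv2) and the standard library are available. Lean on these libraries where they do the work, as an engineer would, in place of code of your own. Each camera call takes 0.05 s, during which the arm holds its last target. There are 200 camera calls.

## Working session

There is one attempt and no reset: what is moved stays moved. The work goes in short steps, Python scripts to look and compute and a tool call to move; the robot and the scene stay as the last step left them, time stands still between calls to the robot, and variables do not carry over. Pictures are saved under pics/ and viewed, at most 10 in all, crops included, and the job is handed in when it is done.

Besides the shell and the picture viewer there is one more tool, called as a command line: name --argument value ..., lists and objects as JSON in quotes. apply_moves: Moves the arm, as the interface text tells. Its arguments: {"type":"object","properties":{"series":{"type":"array"},"claw":{"type":"number"},"newtons":{"type":"number"}},"required":["series"]}

```bash
ls; mkdir -p pics; cat > h.py <<'E'
import numpy as np, cv2, json
from scipy.spatial.transform import Rotation as R
from plant import robot
def cam(n):
    c=robot.calibration(n); im,d=robot.read_camera(n)
    K=np.array([[c['fx'],0,c['cx']],[0,c['fy'],c['cy']],[0,0,1]]); return im,d,K,np.array(c['D']),np.array(c['extrinsics'])
def rays(px,K,D,E):
    u=cv2.undistortPoints(np.array(px,float).reshape(-1,1,2),K,D).reshape(-1,2)
    d=np.c_[u,np.ones(len(u))]; Rm=E[:3,:3]; o=-Rm.T@E[:3,3]; return o,d@Rm
def onplane(px,z,K,D,E):
    o,d=rays(px,K,D,E); return o+d*((z-o[2])/d[:,2])[:,None]
def cloud(d,K,D,E):
    v,u=np.mgrid[0:400,0:640]; p=np.c_[u.ravel(),v.ravel()]
    o,r=rays(p,K,D,E); return (o+r*d.ravel()[:,None]).reshape(400,640,3)
E
python3 - <<'E'
from h import *
s=robot.read_state(); print(s)
for n in ['top','side']:
    im,d,K,D,E=cam(n); cv2.imwrite(f'pics/{n}0.png',im); np.savez(f'{n}0.npz',im=im,d=d,K=K,D=D,E=E); print(n,-E[:3,:3].T@E[:3,3],E[2,:3],K[0,0])
E
```

```text
pics
{'t': 0.0, 'q': array([-1.22040252e+00,  1.31162312e-01,  1.48928252e+00,  3.12843283e-05,
        1.52298256e+00, -8.53634154e-02]), 'dq': array([ 0.00119446, -0.00138658, -0.00050789,  0.00122658,  0.0014269 ,
       -0.00143525]), 'joint_torque': array([-3.09508896e-04, -5.59844685e+01, -4.91753483e+01,  7.66977668e-02,
        3.57816217e-02, -2.04415192e-04]), 'tool_pos': array([ 0.25322561, -0.54369527,  0.40368467]), 'orientation': array([-3.06554057e+00, -6.78686788e-01,  3.31946624e-04]), 'force': array([ 0.09994244,  0.42531207, -0.64297361]), 'wrist_torque': array([ 0.04916052,  0.04095389, -0.01045453]), 'gripper_force': 0.0, 'opening': 0.09274699849692028}
top [ 0.38045709 -0.20735455  0.99081923] [ 0.12126851 -0.00539464 -0.99260508] 463.34945208789054
side [0.22516693 0.82614442 0.57388262] [ 0.23587805 -0.88525525 -0.40085494] 509.7826913749601
```

View pics/top0.png

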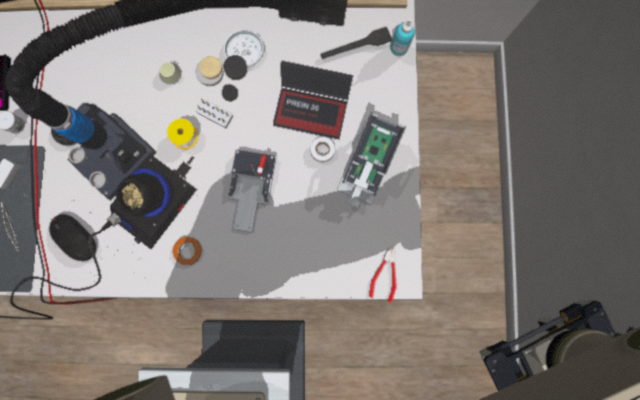

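View pics/side0.png

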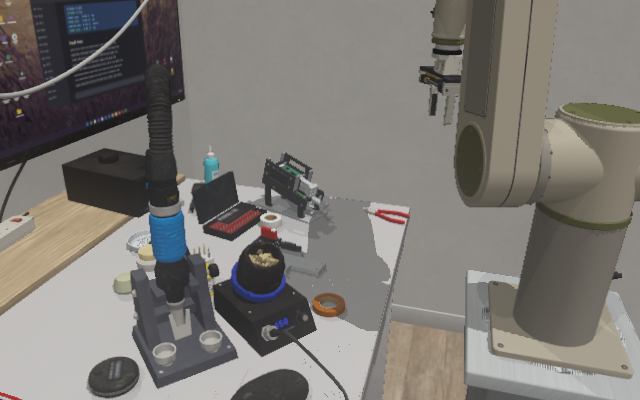

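The top view shows the magazine around (375,155) with its mouth at about (355,195), and the dock around (250,190) with its red knob at (263,162). The tape roll is at (322,149) and the cutters at (385,275). The side view shows the same layout with the magazine at (290,185).

```bash
python3 - <<'E'
from h import *
f=np.load('top0.npz'); im,d,K,D,E=[f[k] for k in('im','d','K','D','E')]
P=cloud(d,K,D,E); z=P[...,2]
a=cv2.resize(im[90:245,215:420],None,fx=3.8,fy=3.8,interpolation=cv2.INTER_CUBIC); cv2.imwrite('pics/c1.png',a[:600,:800])
def rect(m,lab):
    m=cv2.morphologyEx(m.astype(np.uint8),cv2.MORPH_OPEN,np.ones((2,2)))
    c=max(cv2.findContours(m,0,2)[0],key=cv2.contourArea)
    mm=np.zeros_like(m); cv2.drawContours(mm,[c],-1,1,-1); pts=P[(mm>0)&(m>0)]
    r=cv2.minAreaRect((pts[:,:2]*1000).astype(np.float32)); print(lab,r,cv2.boxPoints(r).round(1).tolist(),pts[:,2].min(),np.median(pts[:,2]),pts[:,2].max(),len(pts))
v,u=np.mgrid[0:400,0:640]
box=lambda a,b,c,e:(u>a)&(u<b)&(v>c)&(v<e)
print('bench',np.median(z[box(280,340,200,240)]))
rect(box(222,280,140,240)&(z>0.006)&(z<0.014),'bed')
rect(box(222,280,140,240)&(z>0.0275)&(z<0.036),'housing')
rect(box(222,280,140,240)&(z>0.048)&(z<0.065),'knob')
rect(box(335,412,100,215)&(z>0.02),'mag')
rect(box(335,412,100,215)&(z>0.07),'maghi')
hsv=cv2.cvtColor(im,cv2.COLOR_BGR2HSV)
rect(box(222,285,140,240)&((hsv[...,0]<8)|(hsv[...,0]>172))&(hsv[...,1]>150),'red')
rect(box(335,412,100,215)&(hsv[...,0]>45)&(hsv[...,0]<85)&(hsv[...,1]>80),'green')
rect(box(335,412,150,215)&(hsv[...,2]>170)&(z>.03),'bright')
E
```

```text
bench 0.0005426847673063451
bed ((455.8941650390625, -99.12274169921875), (239.8682098388672, 109.92156219482422), 30.5036678314209) [[324.70001220703125, -112.5999984741211], [380.5, -207.39999389648438], [587.0999755859375, -85.5999984741211], [531.2999877929688, 9.100000381469727]] -0.0034905615032497783 0.010432076260789847 0.9908192306548831 1264
housing ((506.8374328613281, -139.6370849609375), (278.3095703125, 69.09648132324219), 42.126441955566406) [[380.5, -207.39999389648438], [426.79998779296875, -258.6000061035156], [633.2000122070312, -71.9000015258789], [586.9000244140625, -20.700000762939453]] 0.006203867928851192 0.03153751567219437 0.9908192306548831 562
knob ((578.5771484375, -102.89330291748047), (6.934037208557129, 42.447139739990234), 74.85838317871094) [[557.2000122070312, -100.69999694824219], [598.2000122070312, -111.80000305175781], [600.0, -105.0999984741211], [559.0, -94.0]] 0.029023686636811985 0.05725416106296932 0.0630852875727631 91
mag ((529.1796264648438, -304.8982238769531), (83.07968139648438, 351.46148681640625), 65.6086196899414) [[352.0, -270.200
[... 792 characters left out ...]
31942315722738 0.06172223239483443 44
green ((500.947265625, -286.881591796875), (43.72819519042969, 285.4076843261719), 65.28475952148438) [[362.20001220703125, -247.10000610351562], [621.4000244140625, -366.3999938964844], [639.7000122070312, -326.70001220703125], [380.5, -207.39999389648438]] 0.09208527978428471 0.10255736139454741 0.9908192306548831 453
bright ((539.0609741210938, -309.4925842285156), (27.07738494873047, 69.67481994628906), 58.533321380615234) [[502.29998779296875, -302.8999938964844], [561.7000122070312, -339.20001220703125], [575.7999877929688, -316.1000061035156], [516.4000244140625, -279.79998779296875]] 0.0036562001311308823 0.085626687378486 0.09805658884181645 297
```

View pics/c1.png

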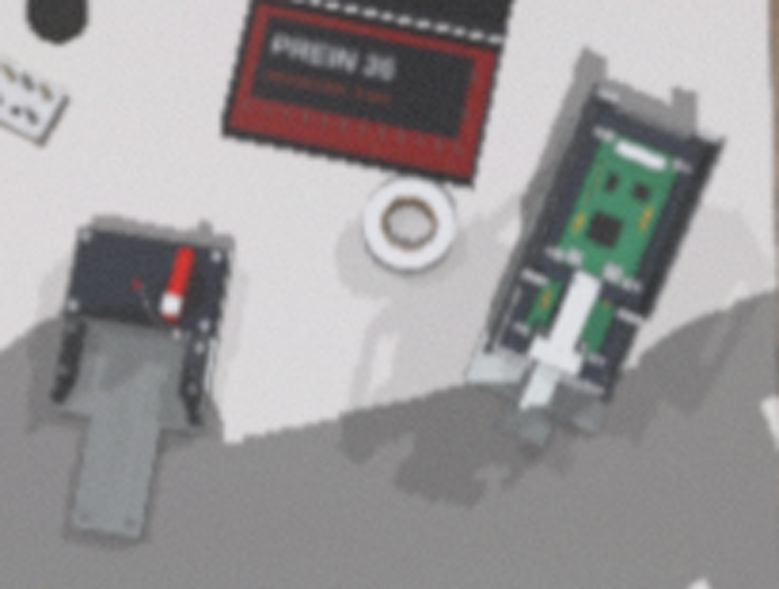

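The enlarged crop shows carrier_1's tang at about (540,385) pointing down and left out of the mouth, with the upper tangs' heads at (555,350). The dock bed runs from (105,530) up to the housing at (150,280), and the red wing is at (178,280). My depth masks included pixels with no reading, so I'll redo them without those.

```bash
python3 - <<'E'
from h import *
f=np.load('top0.npz'); im,d,K,D,E=[f[k] for k in('im','d','K','D','E')]
P=cloud(d,K,D,E); z=P[...,2]
def rect(m,lab):
    m=(m&(d>0)).astype(np.uint8)
    n,L,st,_=cv2.connectedComponentsWithStats(m); i=1+np.argmax(st[1:,4]); pts=P[L==i]
    r=cv2.minAreaRect((pts[:,:2]*1000).astype(np.float32)); print(lab,np.round(r[0],1),np.round(r[1],1),round(r[2],1),cv2.boxPoints(r).round(0).tolist(),np.percentile(pts[:,2],[2,50,98]).round(4),len(pts))
v,u=np.mgrid[0:400,0:640]
box=lambda a,b,c,e:(u>a)&(u<b)&(v>c)&(v<e)
hsv=cv2.cvtColor(im,cv2.COLOR_BGR2HSV)
B=box(222,285,140,240);M=box(335,412,100,215)
rect(B&(z>0.006)&(z<0.0145),'bed'); rect(B&(z>0.006),'dockall')
rect(B&(z>0.0275)&(z<0.036),'housing')
rect(B&(z>0.048)&(z<0.065),'knob')
rect(M&(z>0.02),'mag')
# wall tops: highest region
rect(M&(z>0.07),'maghi')
rect(M&(hsv[...,0]>45)&(hsv[...,0]<85)&(hsv[...,1]>80),'green')
# tang profile of carrier1: region near px (355,192)
rect(box(335,380,185,215)&(z>.035),'tang1')
rect(box(290,345,125,170)&(z>.012),'tape'); rect(box(365,402,245,302)&((hsv[...,0]<8)|(hsv[...,0]>172))&(hsv[...,1]>120),'pliers')
for r in range(184,206,2): print(r,[int(1000*q) if q<.5 else -1 for q in z[r,336:376:2]])
print('edge',onplane([[300,296]],0,K,D,E))
E
```

```text
bed [508.6 -67.7] [ 86.1 129.6] 81.3 [[438.0, -100.0], [566.0, -120.0], [579.0, -35.0], [451.0, -15.0]] [0.007  0.0105 0.0138] 1349
dockall [527.9 -70.7] [ 86.1 168.6] 81.1 [[438.0, -100.0], [604.0, -126.0], [618.0, -41.0], [451.0, -15.0]] [0.0075 0.013  0.0587] 2536
housing [577.  -78.8] [86.  63.2] 83.7 [[541.0, -118.0], [604.0, -125.0], [613.0, -40.0], [550.0, -33.0]] [0.0279 0.0315 0.0353] 750
knob [ 577.6 -101.2] [ 9.7 39.8] 74.7 [[557.0, -101.0], [596.0, -111.0], [598.0, -102.0], [560.0, -91.0]] [0.0506 0.0588 0.0622] 95
mag [ 579.6 -321.3] [ 74.1 181.4] 66.8 [[482.0, -320.0], [648.0, -391.0], [678.0, -323.0], [511.0, -252.0]] [0.0452 0.0975 0.1332] 2908
maghi [ 595.9 -328.3] [ 74.1 145.9] 66.8 [[514.0, -334.0], [648.0, -391.0], [678.0, -323.0], [543.0, -266.0]] [0.0783 0.1032 0.1346] 2088
green [ 605.1 -332. ] [42.7 60.8] 67.7 [[569.0, -340.0], [625.0, -363.0], [641.0, -324.0], [585.0, -301.0]] [0.0935 0.1025 0.11  ] 470
tang1 [ 512.9 -307.5] [64.2 41.6] 89.8 [[492.0, -340.0], [534.0, -340.0], [534.0, -275.0], [492.0, -275.0]] [0.0429 0.0496 0.0838] 287
tape [ 619.6 -227.2] [5
[... 404 characters left out ...]
 [4, 6, 7, 4, 5, 2, 8, 4, 7, 4, 51, 51, 51, 48, 45, 52, 60, 56, 57, 57]
190 [0, 0, 2, 4, 6, 5, 4, 5, 6, 51, 51, 54, 53, 8, 43, 43, 46, 50, 53, 48]
192 [5, -1, 0, 0, 6, 6, 7, 9, 7, 50, 52, 51, 49, 7, 7, 8, 42, 46, 49, 61]
194 [0, 3, 1, 0, -1, 2, 3, 6, 50, 46, 48, 50, 6, 5, 8, 6, 4, 5, 2, 61]
196 [1, -3, -1, 0, 0, 0, 0, 0, 47, 48, 46, 51, 5, 5, 6, 8, 9, 5, 5, 6]
198 [1, 1, 1, 2, 3, 1, 46, 44, 46, 50, 47, 4, 9, 8, 5, 8, 6, 9, 7, 6]
200 [-1, 0, 0, -1, 0, 45, 46, 47, 47, 46, 48, 0, -4, -1, 8, 5, 4, 7, 7, -1]
202 [0, -1, -1, 0, 1, 42, 47, 44, 47, 45, 45, 45, 2, 2, 0, -3, 3, 2, 6, 0]
204 [2, 0, 0, -1, 0, 1, 2, -2, 43, 45, 47, 46, -3, 2, 0, 1, 1, 0, 1, 1]
edge [[ 0.30567841 -0.18104289  0.        ]]
```

```bash
cat >> h.py <<'E'
Rz=lambda a:R.from_euler('z',a); 
MY,DY=np.deg2rad(-23.0),np.deg2rad(-8.9)
LIP=np.array([.536,-.303,.045]); DO=np.array([.4909,-.0649,0]); S14=.244
def magpt(x,n,y=0):  # slope frame: x up slope from lip, n normal to floor, y left
    return LIP+Rz(MY).apply([x*np.cos(S14)-n*np.sin(S14),y,x*np.sin(S14)+n*np.cos(S14)])
def magR(): # tool: x up slope, z into floor
    X=Rz(MY).apply([np.cos(S14),0,np.sin(S14)]); Z=-Rz(MY).apply([-np.sin(S14),0,np.cos(S14)])
    return R.from_matrix(np.c_[X,np.cross(Z,X),Z])
def down(yaw): 
    X=np.array([np.cos(yaw),np.sin(yaw),0]); Z=np.array([0,0,-1.]); return R.from_matrix(np.c_[X,np.cross(Z,X),Z])
def cur():
    s=robot.read_state(); return np.array(s['tool_pos']),R.from_rotvec(s['orientation']),s
def plan(pt,Rt,n,frm=None):
    p,Rc=frm if frm else cur()[:2]
    dp=Rc.inv().apply(pt-p)*1000; w=(Rc.inv()*Rt).as_rotvec()/n
    A=sum((R.from_rotvec(w*k).as_matrix() for k in range(n)),np.zeros((3,3)))
    d=np.linalg.solve(A,dp); print(n,'rows of',d.round(2).tolist(),w.round(4).tolist()); return pt,Rt
def state():
    p,r,s=cur(); print('t',round(s['t'],2),'p',p.round(4),'rv',r.as_rotvec().round(4),'F',s['force'].round(1),'M',s['wrist_torque'].round(2),'op',round(s['opening'],4),'gf',round(s['gripper_force'],1),'q',s['q'].round(2))
E
python3 - <<'E'
from h import *
p,r,s=cur(); E=np.array(robot.calibration('wrist')['extrinsics']); print((-E[:3,:3].T@E[:3,3]-p)@r.as_matrix(), (E[:3,:3]@r.as_matrix()).round(2).tolist())
Rt=magR(); t=magpt(-.015,.005); print('neck',t)
plan(t-Rt.as_matrix()[:,2]*(.180+.13),Rt,12)
plan(t-Rt.as_matrix()[:,2]*(.180+.13),Rt,16)
E
```

```text
[ 0.07819454 -0.0005781   0.01987061] [[0.0, 1.0, 0.0], [-0.96, 0.0, -0.28], [-0.28, 0.0, 0.96]]
neck [ 0.52148951 -0.29684066  0.04622811]
12 rows of [17.76, -22.92, 6.39] [-0.0086, 0.0192, 0.0694]
16 rows of [13.16, -17.31, 4.81] [-0.0065, 0.0144, 0.052]
```

apply_moves --series '[[[17.8, -22.9, 6.4], [-0.0086, 0.0192, 0.0694]], [[17.8, -22.9, 6.4], [-0.0086, 0.0192, 0.0694]], [[17.8, -22.9, 6.4], [-0.0086, 0.0192, 0.0694]], [[17.8, -22.9, 6.4], [-0.0086, 0.0192, 0.0694]], [[17.8, -22.9, 6.4], [-0.0086, 0.0192, 0.0694]], [[17.8, -22.9, 6.4], [-0.0086, 0.0192, 0.0694]], [[17.8, -22.9, 6.4], [-0.0086, 0.0192, 0.0694]], [[17.8, -22.9, 6.4], [-0.0086, 0.0192, 0.0694]], [[17.8, -22.9, 6.4], [-0.0086, 0.0192, 0.0694]], [[17.8, -22.9, 6.4], [-0.0086, 0.0192, 0.0694]], [[17.8, -22.9, 6.4], [-0.0086, 0.0192, 0.0694]], [[17.8, -22.9, 6.4], [-0.0086, 0.0192, 0.0694]]]' --claw 0.45 --newtons 60

```text
t: 1.1
tool_pos: [0.4538, -0.2666, 0.3471]
orientation: [3.008, -0.617, 0.371]
force: [-0.1, -0.3, -0.6]
opening: 0.0417
gripper_force: 0.0
```

apply_moves --series '[[[0, 0, 0], [0, 0, 0]], [[0, 0, 0], [0, 0, 0]]]'

```text
t: 1.27
tool_pos: [0.4538, -0.2667, 0.347]
orientation: [3.01, -0.607, 0.369]
force: [-0.5, 1.1, 0.7]
opening: 0.042
gripper_force: 0.0
```

```bash
python3 - <<'E'
from h import *
state()
im,d,K,D,E=cam('wrist'); np.savez('w1.npz',im=im,d=d,K=K,D=D,E=E); cv2.imwrite('pics/w1.png',im); state()
E
```

```text
t 1.27 p [ 0.4538 -0.2667  0.347 ] rv [ 3.0104 -0.607   0.3686] F [-0.5  1.1  0.7] M [ 0.09  0.13 -0.04] op 0.042 gf 0.0 q [-0.65 -0.16  1.89  0.07  1.17  1.3 ]
t 1.32 p [ 0.4532 -0.2675  0.3472] rv [ 3.0098 -0.608   0.3683] F [-1.3 -0.   0.7] M [0.12 0.18 0.01] op 0.0418 gf 0.0 q [-0.65 -0.16  1.89  0.06  1.17  1.3 ]
```

View pics/w1.png

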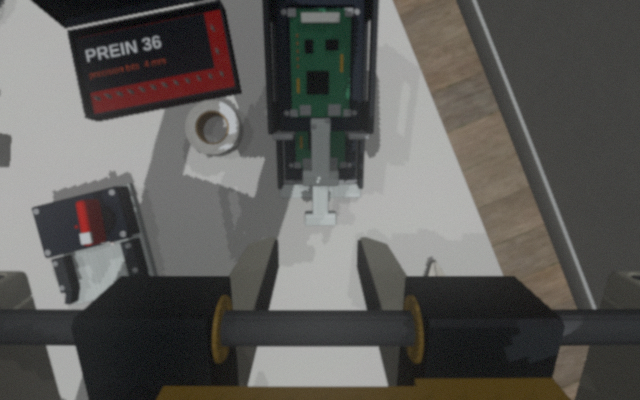

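The wrist view shows the tang centred at column 320: neck at rows 187–212, head at rows 212–224. The lip pieces are at about row 188, columns 292 and 350.

```bash
python3 - <<'E'
from h import *
f=np.load('w1.npz'); im,d,K,D,E=[f[k] for k in('im','d','K','D','E')]
P=cloud(d,K,D,E); X=magR().as_matrix()
Q=(P-LIP)@np.c_[X[:,0],-X[:,1],-X[:,2]]*1000  # slope x, y left, normal
v,u=np.mgrid[0:400,0:640]
ok=(d>0)&(np.abs(Q[...,1])<42)
g=cv2.cvtColor(im,cv2.COLOR_BGR2GRAY)
for r in range(184,228,2):
    m=ok[r]&(Q[r,:,2]>2)&(Q[r,:,2]<18)&(u[r]>295)&(u[r]<345)
    if m.sum(): q=Q[r][m]; c=u[r][m]; print(r,c.min(),c.max(),'x',q[:,0].mean().round(1),'y',q[:,1].min().round(1),q[:,1].max().round(1),'n',np.median(q[:,2]).round(1), q[:,2].std().round(1))
# wall yaw & side: outer wall edges behind gate at tops
m=ok&(Q[...,0]>60)&(Q[...,0]<140)&(Q[...,2]>50)&(Q[...,2]<65)
q=Q[m]
for a in range(60,140,20):
    k=q[(q[:,0]>=a)&(q[:,0]<a+20)]; print(a,k[:,1].min().round(1),k[:,1].max().round(1),np.percentile(k[:,2],[5,95]).round(1))
m=ok&(Q[...,2]>40)&(Q[...,2]<50); 
hsv=cv2.cvtColor(im,cv2.COLOR_BGR2HSV); m=(hsv[...,0]>45)&(hsv[...,0]<85)&(hsv[...,1]>90)&(d>0)&(Q[...,0]>50)
r=cv2.minAreaRect(Q[m][:,:2].astype(np.float32)); print('green',r,np.median(Q[m][:,2]))
print(E[:3,:3]@X)
E
```

```text
186 312 327 x -7.5 y -6.4 6.5 n 10.0 0.7
188 312 327 x -9.2 y -6.5 6.5 n 10.3 0.7
190 312 327 x -11.1 y -6.5 6.5 n 10.2 0.6
192 312 327 x -12.8 y -6.5 6.5 n 10.3 0.6
194 312 327 x -14.6 y -6.5 6.5 n 9.9 0.8
196 312 327 x -16.5 y -6.5 6.5 n 10.1 0.7
198 312 327 x -18.2 y -6.5 6.5 n 10.4 0.6
200 313 327 x -20.1 y -6.6 5.6 n 9.9 0.7
202 312 327 x -21.8 y -6.6 6.5 n 10.4 0.5
204 312 327 x -23.8 y -6.6 6.5 n 9.8 0.6
206 312 327 x -25.6 y -6.7 6.5 n 10.0 0.7
208 312 327 x -27.3 y -6.6 6.5 n 10.4 0.9
210 312 327 x -29.3 y -6.7 6.5 n 10.0 0.7
212 305 335 x -31.5 y -13.9 12.8 n 8.8 1.3
214 305 335 x -32.9 y -13.7 12.7 n 10.2 0.5
216 305 335 x -34.8 y -13.9 12.7 n 10.1 0.6
218 305 335 x -36.6 y -13.8 12.7 n 10.4 0.7
220 305 335 x -38.5 y -13.9 12.8 n 10.4 0.7
222 305 335 x -40.4 y -13.9 12.8 n 10.2 0.5
224 305 335 x -42.4 y -14.0 12.8 n 10.2 0.7
60 -35.9 36.7 [53.1 60.6]
80 -35.7 36.9 [53.2 60.6]
100 -35.8 37.0 [53.6 60.7]
120 -35.3 36.8 [51.3 60.4]
green ((111.42070770263672, 108.04096984863281), (272.254638671875, 80.9482421875), 78.67426300048828) 36.73157185728395
[[ 3.99060311e-03  9.99991767e-01  7.35904127e-04]
 [-9.59745037e-01  4.03666878e-03 -2.80843675e-01]
 [-2.80844333e-01  4.14455308e-04  9.59753244e-01]]
```

```bash
python3 - <<'E'
from h import *
Rt=magR(); z=Rt.as_matrix()[:,2]; t=magpt(-.017,.0052)
a=plan(t-z*(.1805+.03),Rt,6); plan(t-z*.1805,Rt,5,a)
E
```

```text
6 rows of [-0.43, 0.05, 16.55] [0.0, 0.0001, 0.0005]
5 rows of [0.0, -0.0, 6.0] [0.0, 0.0, 0.0]
```

apply_moves --series '[[[-0.4, 0, 16.5], [0, 0, 0.0005]], [[-0.4, 0, 16.5], [0, 0, 0.0005]], [[-0.4, 0, 16.5], [0, 0, 0.0005]], [[-0.4, 0, 16.5], [0, 0, 0.0005]], [[-0.4, 0, 16.5], [0, 0, 0.0005]], [[-0.4, 0, 16.5], [0, 0, 0.0005]], [[0, 0, 6], [0, 0, 0]], [[0, 0, 6], [0, 0, 0]], [[0, 0, 6], [0, 0, 0]], [[0, 0, 6], [0, 0, 0]], [[0, 0, 6], [0, 0, 0]], [[0, 0, 0], [0, 0, 0]]]'

```text
t: 2.32
tool_pos: [0.4789, -0.2799, 0.2216]
orientation: [3.008, -0.617, 0.367]
force: [-3.2, 2.6, -4.7]
opening: 0.0418
gripper_force: 2.3
```

```bash
python3 - <<'E'
from h import *
state(); Rt=magR(); z=Rt.as_matrix()[:,2]; t=magpt(-.017,.0052); plan(t-z*.1805,Rt,1)
E
```

```text
t 2.32 p [ 0.4789 -0.2799  0.2216] rv [ 3.0077 -0.6168  0.3666] F [-3.2  2.6 -4.7] M [0.31 0.99 0.09] op 0.0418 gf 2.3 q [-0.64  0.07  1.92  0.07  0.92  1.3 ]
1 rows of [0.09, -1.1, 0.55] [0.0016, 0.0012, -0.0029]
```

The force reads about 5 N and a pad reads 2.3 N before I've closed the gripper, so I'll look.

```bash
python3 - <<'E'
from h import *
im,d,K,D,E=cam('wrist'); cv2.imwrite('pics/w2.png',im[80:380]); np.savez('w2.npz',im=im,d=d,K=K,D=D,E=E); state()
E
```

```text
t 2.37 p [ 0.4788 -0.2796  0.2213] rv [ 3.0084 -0.6166  0.3662] F [-3.6 -0.5 -2. ] M [-0.13  0.91 -0.01] op 0.0419 gf 1.7 q [-0.64  0.07  1.92  0.07  0.92  1.3 ]
```

View pics/w2.png

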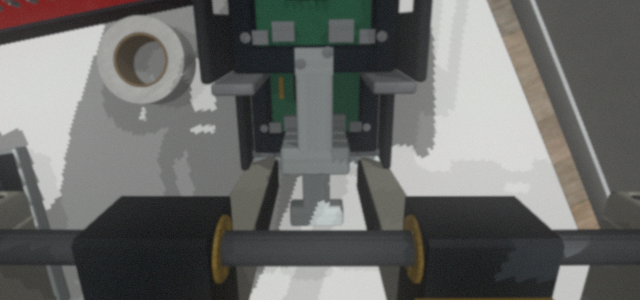

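The fingers straddle the neck (columns 303–330, crop row 200), and their upslope sides sit against the lip and wall ends at crop row 160. I'll back off 3 mm down the slope.

apply_moves --series '[[[-1.5, 0, 0], [0, 0, 0]], [[-1.5, 0, 0], [0, 0, 0]], [[0, 0, 0], [0, 0, 0]], [[0, 0, 0], [0, 0, 0]]]'

```text
t: 2.7
tool_pos: [0.4775, -0.2784, 0.2219]
orientation: [3.007, -0.616, 0.373]
force: [-0.2, -0.6, 1.0]
opening: 0.0419
gripper_force: 0.0
```

```bash
python3 - <<'E'
from h import *
state(); Rt=magR(); z=Rt.as_matrix()[:,2]; t=magpt(-.020,.0052); plan(t-z*.1805,Rt,1)
E
```

```text
t 2.7 p [ 0.4775 -0.2784  0.2219] rv [ 3.0072 -0.6162  0.3727] F [-0.2 -0.6  1. ] M [ 0.15  0.08 -0.01] op 0.0419 gf 0.0 q [-0.64  0.06  1.93  0.07  0.92  1.3 ]
1 rows of [-1.12, -0.22, 1.28] [0.0007, -0.0026, -0.0027]
```

apply_moves --series '[[[-0.8, 0, 0.8], [0, 0, 0]], [[0, 0, 0], [0, 0, 0]], [[0, 0, 0], [0, 0, 0]], [[0, 0, 0], [0, 0, 0]], [[0, 0, 0], [0, 0, 0]], [[0, 0, 0], [0, 0, 0]], [[0, 0, 0], [0, 0, 0]]]' --claw 0 --newtons 60

```text
t: 3.28
tool_pos: [0.4766, -0.2781, 0.2203]
orientation: [3.008, -0.616, 0.371]
force: [-0.3, 0.6, 0.5]
opening: 0.0137
gripper_force: 60.0
```

```bash
python3 - <<'E'
from h import *
state(); Rt=magR(); z=Rt.as_matrix()[:,2]; t=magpt(-.020,.0052); plan(t-z*.1805,Rt,1)
# tilt -0.057 about y at TCP + raise neck 7.7mm along -z ; then position
p,r,s=cur(); plan(t-z*.1805,Rt,1,(p,r))
nk=np.array([0,0,.181]); R1=r*R.from_rotvec([0,-.058,0]); p1=p+r.apply(nk+[0,0,-.0078])-R1.apply(nk); plan(p1,R1,6)
E
```

```text
t 3.28 p [ 0.4766 -0.2781  0.2203] rv [ 3.0078 -0.6164  0.3706] F [-0.3  0.6  0.5] M [0.09 0.17 0.01] op 0.0137 gf 60.0 q [-0.64  0.06  1.93  0.07  0.92  1.3 ]
1 rows of [0.14, -0.24, -0.06] [0.0006, -0.0012, -0.0027]
1 rows of [0.14, -0.24, -0.06] [0.0006, -0.0012, -0.0027]
6 rows of [1.72, 0.0, -1.29] [0.0, -0.0097, -0.0]
```

apply_moves --series '[[[1.85, 0, -1.29], [0, -0.0097, 0]], [[1.85, 0, -1.29], [0, -0.0097, 0]], [[1.8, 0, -1.29], [0, -0.0097, 0]], [[1.8, 0, -1.29], [0, -0.0097, 0]], [[1.8, 0, -1.29], [0, -0.0097, 0]], [[1.8, 0, -1.29], [0, -0.0097, 0]], [[0, 0, 0], [0, 0, 0]], [[0, 0, 0], [0, 0, 0]]]'

```text
t: 3.95
tool_pos: [0.4849, -0.2815, 0.23]
orientation: [3.029, -0.621, 0.283]
force: [1.0, -0.5, -2.0]
opening: 0.013
gripper_force: 60.0
```

```bash
cat > look.py <<'E'
import sys
from h import *
# carrier plane/pose in slope frame: tilt from side camera is coarse; use tool pose
state(); p,r,s=cur(); X=magR().as_matrix(); B=np.c_[X[:,0],-X[:,1],-X[:,2]]
nk=p+r.apply([0,0,.1805]); q=(nk-LIP)@B*1000; a=r.as_matrix()[:,0]@B
print('neckgrip slope x,y,n',q.round(1),'tilt',np.arctan2(-a[2],a[0]).round(4),'yaw',np.arctan2(a[1],a[0]).round(4))
h=q[2]-5.2; tl=np.arctan2(-a[2],a[0]); print('underside at lip',h-tl*(0-q[0]),'at gate',h-tl*(44-q[0]))
E
python3 look.py
```

```text
t 3.95 p [ 0.4849 -0.2815  0.23  ] rv [ 3.0286 -0.6205  0.2831] F [ 1.  -0.5 -2. ] M [0.12 0.18 0.07] op 0.013 gf 60.0 q [-0.63  0.09  1.87  0.05  1.    1.32]
neckgrip slope x,y,n [-19.5  -0.3  12.7] tilt 0.0576 yaw -0.0027
underside at lip 6.4002417821291075 at gate 3.8646759193083784
```

apply_moves --series '[[[-2, 0, 0], [0, 0, 0]], [[-2.5, 0, 0], [0, 0, 0]], [[-2.5, 0, 0], [0, 0, 0]], [[-2.5, 0, 0], [0, 0, 0]], [[-2.5, 0, 0], [0, 0, 0]]]'

```text
t: 4.37
tool_pos: [0.4742, -0.2771, 0.2286]
orientation: [3.027, -0.62, 0.287]
force: [3.9, -1.4, -3.0]
opening: 0.0134
gripper_force: 60.0
```

```bash
python3 look.py; python3 - <<'E'
from h import *
im,d,K,D,E=cam('wrist'); cv2.imwrite('pics/w3.png',im[80:380,160:480]); 
im,d,K,D,E=cam('side'); a=cv2.resize(im[135:230,240:350],None,fx=5,fy=5,interpolation=2); cv2.imwrite('pics/s3.png',a)
E
```

```text
t 4.37 p [ 0.4742 -0.2771  0.2286] rv [ 3.0272 -0.6205  0.287 ] F [ 3.9 -1.4 -3. ] M [-0.08 -0.25  0.02] op 0.0134 gf 60.0 q [-0.64  0.07  1.9   0.05  0.99  1.31]
neckgrip slope x,y,n [-30.6  -0.5  14.1] tilt 0.0549 yaw -0.0028
underside at lip 7.1992162529291575 at gate 4.784594351773186
```

View pics/s3.png

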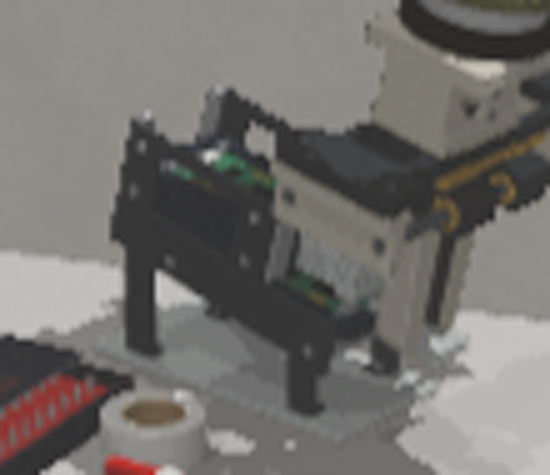

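The side crop shows the fingers on the tang at about (405,300), with the carrier's front edge and its green board starting out of the mouth at (320,300). The force is small, so I'll keep drawing.

apply_moves --series '[[[-3, 0, 0.1], [0, 0, 0]], [[-3, 0, 0.1], [0, 0, 0]], [[-3, 0, 0.1], [0, 0, 0]], [[-3, 0, 0], [0, 0, 0]], [[-3, 0, 0], [0, 0, 0]], [[-3, 0, 0], [0, 0, 0]]]'

```text
t: 4.97
tool_pos: [0.4571, -0.2696, 0.2239]
orientation: [3.029, -0.621, 0.282]
force: [0.9, -0.7, -1.5]
opening: 0.0132
gripper_force: 60.0
```

```bash
python3 look.py
```

```text
t 4.97 p [ 0.4571 -0.2696  0.2239] rv [ 3.029  -0.6206  0.2817] F [ 0.9 -0.7 -1.5] M [0.11 0.09 0.04] op 0.0132 gf 60.0 q [-0.65  0.02  1.95  0.05  0.99  1.3 ]
neckgrip slope x,y,n [-50.5  -0.2  14.1] tilt 0.0586 yaw -0.0028
underside at lip 5.910820745599788 at gate 3.331186802222443
```

apply_moves --series '[[[-3, 0, -0.4], [0, 0, 0]], [[-3, 0, -0.3], [0, 0, 0]], [[-3, 0, 0], [0, 0, 0]], [[-3, 0, 0], [0, 0, 0]], [[-3, 0, 0], [0, 0, 0]], [[-3, 0, 0], [0, 0, 0]], [[-3, 0, 0], [0, 0, 0]], [[-3, 0, 0], [0, 0, 0]]]'

```text
t: 5.63
tool_pos: [0.4357, -0.2605, 0.2205]
orientation: [3.028, -0.621, 0.284]
force: [0.9, -0.1, -3.5]
opening: 0.0136
gripper_force: 60.0
```

```bash
python3 look.py
```

```text
t 5.63 p [ 0.4357 -0.2605  0.2205] rv [ 3.0283 -0.6205  0.2839] F [ 0.9 -0.1 -3.5] M [0.19 0.21 0.01] op 0.0136 gf 60.0 q [-0.66 -0.03  2.02  0.06  0.98  1.29]
neckgrip slope x,y,n [-73.6  -0.2  16.4] tilt 0.057 yaw -0.0028
underside at lip 7.027647333704702 at gate 4.517794519200182
```

apply_moves --series '[[[-4, 0, 0], [0, 0, 0]], [[-4, 0, 0], [0, 0, 0]], [[-4, 0, 0], [0, 0, 0]], [[-4, 0, 0], [0, 0, 0]], [[-4, 0, 0], [0, 0, 0]], [[-4, 0, 0], [0, 0, 0]], [[-4, 0, 0], [0, 0, 0]], [[-4, 0, 0], [0, 0, 0]], [[-4, 0, 0], [0, 0, 0]], [[-4, 0, 0], [0, 0, 0]], [[-4, 0, 0], [0, 0, 0]], [[-4, 0, 0], [0, 0, 0]]]'

```text
t: 6.63
tool_pos: [0.3923, -0.242, 0.2116]
orientation: [3.028, -0.621, 0.284]
force: [0.6, -0.2, -1.3]
opening: 0.0131
gripper_force: 60.0
```

```bash
python3 look.py; python3 - <<'E'
from h import *
for n in['side']:
    im,d,K,D,E=cam(n); a=cv2.resize(im[135:240,220:370],None,fx=4,fy=4,interpolation=2); cv2.imwrite('pics/s4.png',a)
E
```

```text
t 6.63 p [ 0.3923 -0.242   0.2116] rv [ 3.0282 -0.6207  0.2841] F [ 0.6 -0.2 -1.3] M [0.16 0.2  0.04] op 0.0131 gf 60.0 q [-0.69 -0.15  2.15  0.06  0.97  1.26]
neckgrip slope x,y,n [-1.215e+02 -1.000e-01  1.920e+01] tilt 0.0569 yaw -0.0029
underside at lip 7.081110544837226 at gate 4.5753631016224805
```

View pics/s4.png

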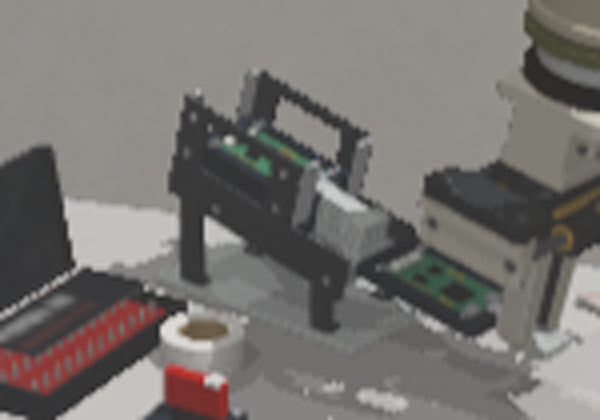

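The side crop shows carrier_1 clear of the mouth with its board at (445,280), and the other three still in the magazine at (330,205). Next I'll lift, turn and check how it sits in the grip.

```bash
python3 - <<'E'
from h import *
p,r,s=cur()
a=plan(p+[-.01,.01,.08],r,4)
nkoff=.1805
g=np.array([.465,-.200,.0])
Rm=down(np.deg2rad(75)); b=plan(np.array([.455,-.21,.27]),Rm,15,a)
Rt=down(np.pi+DY); plan(np.array([.465,-.200,.27]),Rt,15,b)
E
```

```text
4 rows of [0.47, -1.32, -20.26] [0.0, 0.0, 0.0]
15 rows of [5.57, 0.54, 1.99] [0.0106, -0.0092, -0.1138]
15 rows of [0.28, 1.03, 0.0] [0.0, 0.0, -0.1118]
```

apply_moves --series '[[[0.5, -1.3, -20.3], [0, 0, 0]], [[0.5, -1.3, -20.3], [0, 0, 0]], [[0.5, -1.3, -20.3], [0, 0, 0]], [[0.5, -1.3, -20.3], [0, 0, 0]], [[5.6, 0.5, 2], [0.0106, -0.0092, -0.1138]], [[5.6, 0.5, 2], [0.0106, -0.0092, -0.1138]], [[5.6, 0.5, 2], [0.0106, -0.0092, -0.1138]], [[5.6, 0.5, 2], [0.0106, -0.0092, -0.1138]], [[5.6, 0.5, 2], [0.0106, -0.0092, -0.1138]], [[5.6, 0.5, 2], [0.0106, -0.0092, -0.1138]], [[5.6, 0.5, 2], [0.0106, -0.0092, -0.1138]]]'

```text
t: 7.6
tool_pos: [0.4224, -0.2384, 0.284]
orientation: [3.052, 0.622, 0.167]
force: [-0.1, -0.4, -1.3]
opening: 0.0133
gripper_force: 60.0
```

apply_moves --series '[[[5.6, 0.5, 2], [0.0106, -0.0092, -0.1138]], [[5.6, 0.5, 2], [0.0106, -0.0092, -0.1138]], [[5.6, 0.5, 2], [0.0106, -0.0092, -0.1138]], [[5.6, 0.5, 2], [0.0106, -0.0092, -0.1138]], [[5.6, 0.5, 2], [0.0106, -0.0092, -0.1138]], [[5.6, 0.5, 2], [0.0106, -0.0092, -0.1138]], [[5.6, 0.5, 2], [0.0106, -0.0092, -0.1138]], [[5.6, 0.5, 2], [0.0106, -0.0092, -0.1138]]]'

```text
t: 8.27
tool_pos: [0.4563, -0.2099, 0.2706]
orientation: [2.487, 1.918, 0.0]
force: [0.6, 0.4, -0.6]
opening: 0.0129
gripper_force: 60.0
```

```bash
python3 - <<'E'
from h import *
state()
c=robot.calibration('wrist'); p,r,s=cur(); im,d,K,D,E=cam('wrist'); cv2.imwrite('pics/w5.png',im)
P=cloud(d,K,D,E); Q=(P-p)@r.as_matrix()*1000
m=(d>0)&(abs(Q[...,1])<40)&(Q[...,0]>10)&(Q[...,0]<135)&(Q[...,2]>140)&(Q[...,2]<215)
q=Q[m]; print(len(q),np.percentile(q,[1,5,50,95,99],axis=0).round(1).tolist())
A=np.c_[q[:,:2],np.ones(len(q))]; w=np.ones(len(q),bool)
for _ in range(8):
    x=np.linalg.lstsq(A[w],q[w,2],rcond=None)[0]; e=q[:,2]-A@x; w=abs(e)<2.5
print('plane z=ax+by+c',x,w.sum()); rr=cv2.minAreaRect(q[w][:,:2].astype(np.float32)); print(rr)
Rt=down(np.pi+DY); plan(np.array([.465,-.200,.27]),Rt,15)
E
```

```text
t 8.27 p [ 0.4563 -0.2099  0.2706] rv [2.4870e+00 1.9177e+00 3.0000e-04] F [ 0.6  0.4 -0.6] M [-0.11 -0.08  0.01] op 0.0129 gf 60.0 q [-0.53 -0.03  1.9  -0.    1.26 -0.28]
28109 [[10.2, -29.7, 169.5], [21.8, -27.2, 174.8], [68.7, -0.4, 177.4], [106.7, 26.2, 180.8], [109.8, 28.7, 182.0]]
plane z=ax+by+c [8.31432329e-03 2.13336139e-03 1.76197784e+02] 18462
((60.34844970703125, -0.5973968505859375), (60.507816314697266, 100.7422103881836), 89.91985321044922)
15 rows of [0.26, 0.9, 0.0] [-0.0, 0.0, -0.1109]
```

apply_moves --series '[[[0.3, 0.9, 0], [0, 0, -0.111]], [[0.3, 0.9, 0], [0, 0, -0.111]], [[0.3, 0.9, 0], [0, 0, -0.111]], [[0.3, 0.9, 0], [0, 0, -0.111]], [[0.3, 0.9, 0], [0, 0, -0.111]], [[0.3, 0.9, 0], [0, 0, -0.111]], [[0.3, 0.9, 0], [0, 0, -0.111]], [[0.3, 0.9, 0], [0, 0, -0.111]], [[0.3, 0.9, 0], [0, 0, -0.111]], [[0.3, 0.9, 0], [0, 0, -0.111]], [[0.3, 0.9, 0], [0, 0, -0.111]], [[0.3, 0.9, 0], [0, 0, -0.111]]]'

```text
t: 9.32
tool_pos: [0.4644, -0.2036, 0.2707]
orientation: [0.775, 3.042, -0.0]
force: [-0.2, 0.1, -1.5]
opening: 0.0129
gripper_force: 60.0
```

apply_moves --series '[[[0.3, 0.9, 0], [0, 0, -0.111]], [[0.3, 0.9, 0], [0, 0, -0.111]], [[0.3, 0.9, 0], [0, 0, -0.111]], [[0, 0, 20], [0, 0, 0]], [[0, 0, 20], [0, 0, 0]], [[0, 0, 20], [0, 0, 0]], [[0, 0, 10], [0, 0, 0]], [[0, 0, 5], [0, 0, 0]], [[0, 0, 3], [0, 0, 0]]]'

```text
t: 10.07
tool_pos: [0.4645, -0.2006, 0.1922]
orientation: [0.266, 3.13, 0.0]
force: [-0.8, 0.7, -2.2]
opening: 0.0132
gripper_force: 60.0
```

```bash
python3 - <<'E'
from h import *
state(); p,r,s=cur(); plan(np.array([.465,-.2,.1868]),down(np.pi+DY),3)
E
```

```text
t 10.07 p [ 0.4645 -0.2006  0.1922] rv [2.6620e-01 3.1298e+00 1.0000e-04] F [-0.8  0.7 -2.2] M [-0.04 -0.21  0.01] op 0.0132 gf 60.0 q [-0.51  0.1   1.94  0.    1.11 -1.91]
3 rows of [-0.14, 0.24, 1.78] [0.0, 0.0002, -0.0048]
```

apply_moves --series '[[[0, 0, 1.8], [0, 0, 0]], [[0, 0, 1.8], [0, 0, 0]], [[0, 0, 1.2], [0, 0, 0]], [[0, 0, 0], [0, 0, 0]], [[0, 0, 0], [0, 0, 0]]]'

```text
t: 10.48
tool_pos: [0.4649, -0.2007, 0.1883]
orientation: [0.264, 3.129, -0.001]
force: [0.5, -0.2, -1.8]
opening: 0.0134
gripper_force: 60.0
```

apply_moves --series '[[[0, 0, 0], [0, 0, 0]], [[0, 0, 0], [0, 0, 0]], [[0, 0, 0], [0, 0, 0]], [[0, 0, 0], [0, 0, 0]], [[0, 0, 0], [0, 0, 0]], [[0, 0, 0], [0, 0, 0]], [[0, 0, -10], [0, 0, 0]], [[0, 0, -20], [0, 0, 0]], [[0, 0, -30], [0, 0, 0]], [[0, 0, -30], [0, 0, 0]]]' --claw 0.5

```text
t: 11.32
tool_pos: [0.464, -0.2003, 0.2786]
orientation: [-0.264, -3.13, -0.001]
force: [0.6, -0.9, 0.0]
opening: 0.0467
gripper_force: 0.0
```

```bash
cat > find.py <<'E'
from h import *
state(); p,r,s=cur(); im,d,K,D,E=cam('wrist'); cv2.imwrite('pics/wf.png',im)
P=cloud(d,K,D,E); z=P[...,2]
m=(d>0)&(z>.006)&(z<.015)&(np.hypot(P[...,0]-.42,P[...,1]+.19)<.14)&(P[...,1]<-.13)
n,L,st,_=cv2.connectedComponentsWithStats(m.astype(np.uint8)); i=1+np.argmax(st[1:,4]); q=P[L==i]
print(len(q),np.percentile(q[:,2],[5,50,95]).round(4)); rr=cv2.minAreaRect((q[:,:2]*1000).astype(np.float32)); print('all',rr)
# body part: plane-wide region, dark or green -> erode tang away
mm=cv2.morphologyEx((L==i).astype(np.uint8),cv2.MORPH_OPEN,np.ones((75,75),np.uint8)); q=P[mm>0]
print('body',cv2.minAreaRect((q[:,:2]*1000).astype(np.float32)),len(q))
E
python3 find.py
```

```text
t 11.32 p [ 0.464  -0.2003  0.2786] rv [-2.6410e-01 -3.1296e+00 -9.0000e-04] F [ 0.6 -0.9  0. ] M [ 0.03 -0.23 -0.02] op 0.0467 gf 0.0 q [-0.51 -0.03  1.89  0.    1.28 -1.91]
9944 [0.0062 0.0093 0.011 ]
all ((422.1663818359375, -192.97149658203125), (60.18927001953125, 134.4238739013672), 80.66497039794922)
body ((0.0, 0.0), (0.0, 0.0), 0.0) 0
```

```bash
python3 - <<'E'
from h import *
Rt=down(np.deg2rad(170.66)); a=plan(np.array([.3768,-.1855,.245]),Rt,5); plan(np.array([.3768,-.1855,.1885]),Rt,5,a)
E
```

```text
5 rows of [18.23, 0.21, 8.13] [-0.0006, 0.0017, -0.001]
5 rows of [0.0, 0.0, 11.3] [0.0, 0.0, 0.0]
```

apply_moves --series '[[[18.2, 0.2, 0], [0, 0.0015, -0.001]], [[18.2, 0.2, 0], [0, 0.0015, -0.001]], [[18.2, 0.2, 6], [0, 0.0015, -0.001]], [[18.2, 0.2, 14.5], [0, 0.0015, -0.001]], [[18.2, 0.2, 20], [0, 0, -0.001]], [[0, 0, 0], [0, 0, 0]], [[0, 0, 0], [0, 0, 0]]]' --claw 1

```text
t: 11.95
tool_pos: [0.3742, -0.1842, 0.2372]
orientation: [-0.257, -3.125, -0.002]
force: [0.3, 0.6, 0.5]
opening: 0.0886
gripper_force: 0.0
```

```bash
python3 - <<'E'
from h import *
state(); Rt=down(np.deg2rad(170.66)); plan(np.array([.3768,-.1855,.1885]),Rt,6)
E
```

```text
t 11.95 p [ 0.3742 -0.1842  0.2372] rv [-2.5720e-01 -3.1249e+00 -1.6000e-03] F [0.3 0.6 0.5] M [ 0.   -0.16 -0.02] op 0.0886 gf 0.0 q [-0.58 -0.23  2.15 -0.    1.22 -1.99]
6 rows of [-0.5, -0.14, 8.11] [0.0001, -0.001, -0.0002]
```

apply_moves --series '[[[-0.5, -0.1, 8.1], [0, -0.001, 0]], [[-0.5, -0.1, 8.1], [0, -0.001, 0]], [[-0.5, -0.1, 8.1], [0, -0.001, 0]], [[-0.5, -0.1, 8.1], [0, -0.001, 0]], [[-0.5, -0.1, 8.1], [0, -0.001, 0]], [[-0.5, -0.1, 8.1], [0, -0.001, 0]], [[0, 0, 0], [0, 0, 0]], [[0, 0, 0], [0, 0, 0]]]'

```text
t: 12.62
tool_pos: [0.3773, -0.1854, 0.1881]
orientation: [-0.256, -3.131, -0.001]
force: [-0.6, 0.0, -0.6]
opening: 0.0934
gripper_force: 0.0
```

```bash
python3 - <<'E'
from h import *
state(); Rt=down(np.deg2rad(170.66)); plan(np.array([.3768,-.1855,.1885]),Rt,1)
E
```

```text
t 12.62 p [ 0.3773 -0.1854  0.1881] rv [-2.5630e-01 -3.1308e+00 -8.0000e-04] F [-0.6  0.  -0.6] M [ 0.14 -0.14  0.01] op 0.0934 gf 0.0 q [-0.58 -0.13  2.17  0.    1.1  -1.99]
1 rows of [0.51, -0.21, -0.38] [0.0005, -0.0004, -0.0004]
```

apply_moves --series '[[[0, 0, 0], [0, 0, 0]], [[0, 0, 0], [0, 0, 0]], [[0, 0, 0], [0, 0, 0]], [[0, 0, 0], [0, 0, 0]], [[0, 0, 0], [0, 0, 0]], [[0, 0, -20], [0, 0, 0]], [[0, 0, -20], [0, 0, 0]], [[0, 0, 0], [0, 0, 0]]]' --claw 0 --newtons 30

```text
t: 13.28
tool_pos: [0.3789, -0.1864, 0.2326]
orientation: [0.256, 3.125, -0.005]
force: [0.8, -0.9, 0.8]
opening: 0.0442
gripper_force: 0.0
```

```bash
cat > dock.py <<'E'
from h import *
state(); p,r,s=cur(); im,d,K,D,E=cam('wrist'); cv2.imwrite('pics/wd.png',im)
P=cloud(d,K,D,E); C=(P-DO)@Rz(DY).as_matrix()*1000   # dock frame
np.savez('wd.npz',im=im,d=d,C=C)
Q=(P-p)@r.as_matrix()*1000
# carrier in tool frame
m=(d>0)&(abs(Q[...,1])<36)&(Q[...,0]>-120)&(Q[...,0]<30)&(Q[...,2]>165)&(Q[...,2]<185); q=Q[m]
if len(q)>500:
    rr=cv2.minAreaRect(q[:,:2].astype(np.float32)); print('carrier tool',rr,np.percentile(q,[1,50,99],axis=0).round(1).tolist())
# dock: narrow bed edges at x slices
for x0 in range(-45,20,13):
    m=(d>0)&(abs(C[...,0]-x0)<3)&(C[...,2]>5)&(C[...,2]<15)&(abs(C[...,1])<50); c=C[m]
    if len(c)>20: print('bed',x0,c[:,1].min().round(1),c[:,1].max().round(1),np.median(c[:,2]).round(1),len(c))
for x0 in range(25,66,10):
    m=(d>0)&(abs(C[...,0]-x0)<3)&(C[...,2]>23)&(C[...,2]<30)&(abs(C[...,1])<50); c=C[m]
    for s_ in(1,-1):
        k=c[c[:,1]*s_>0]; 
        if len(k)>5: print('guide',x0,s_,np.percentile(k[:,1],[1,99]).round(1),np.median(k[:,2]).round(1),len(k))
m=(d>0)&(C[...,2]>26)&(C[...,2]<36)&(C[...,0]>60)&(C[...,0]<125)&(abs(C[...,1])<50); c=C[m]
if len(c)>50: print('housing',cv2.minAreaRect(c[:,:2].astype(np.float32)),np.median(c[:,2]))
m=(d>0)&(C[...,2]>50)&(C[...,2]<64)&(abs(C[...,0]-91)<30)&(abs(C[...,1]+22)<25); c=C[m]
if len(c)>20: print('wing',cv2.minAreaRect(c[:,:2].astype(np.float32)),np.median(c[:,2]),len(c))
E
python3 dock.py
```

```text
t 13.28 p [ 0.3789 -0.1864  0.2326] rv [ 0.2558  3.1251 -0.0046] F [ 0.8 -0.9  0.8] M [ 0.02 -0.18 -0.01] op 0.0442 gf 0.0 q [-0.58 -0.21  2.15  0.    1.2  -1.99]
carrier tool ((1.2501239776611328, -0.055904388427734375), (71.860107421875, 18.00882911682129), 89.901123046875) [[-6.7, -35.1, 165.2], [9.3, -21.4, 173.5], [10.0, 35.5, 184.7]]
bed -45 6.2 19.5 10.0 170
guide 25 1 [36.3 39.2] 23.4 6
```

I lifted before the fingers had closed, so the grip missed. I'll reopen and find the carrier again.

apply_moves --series '[[[0, 0, -15], [0, 0, 0]], [[0, 0, -15], [0, 0, 0]], [[0, 0, -15], [0, 0, 0]], [[-10, 0, 0], [0, 0, 0]], [[-10, 0, 0], [0, 0, 0]], [[-10, 0, 0], [0, 0, 0]], [[-10, 0, 0], [0, 0, 0]], [[0, 0, 0], [0, 0, 0]], [[0, 0, 0], [0, 0, 0]], [[0, 0, 0], [0, 0, 0]]]' --claw 1

```text
t: 14.17
tool_pos: [0.4163, -0.1918, 0.2731]
orientation: [-0.256, -3.131, -0.001]
force: [-0.2, -0.4, -0.5]
opening: 0.0926
gripper_force: 0.0
```

```bash
python3 find.py; python3 dock.py
```

```text
t 14.17 p [ 0.4163 -0.1918  0.2731] rv [-2.5620e-01 -3.1308e+00 -5.0000e-04] F [-0.2 -0.4 -0.5] M [ 0.06 -0.11  0.04] op 0.0926 gf 0.0 q [-0.54 -0.15  2.02  0.    1.28 -1.95]
8951 [0.0062 0.0093 0.011 ]
all ((421.985107421875, -192.17950439453125), (60.10712814331055, 134.14869689941406), 79.43438720703125)
body ((0.0, 0.0), (0.0, 0.0), 0.0) 0
t 14.22 p [ 0.4163 -0.1919  0.2733] rv [-2.5650e-01 -3.1311e+00 -3.0000e-04] F [-0.2  0.5  0.5] M [ 0.02 -0.15  0.02] op 0.0928 gf 0.0 q [-0.54 -0.15  2.02  0.    1.28 -1.95]
bed -45 -20.5 19.9 10.0 468
bed -32 -20.0 20.6 10.2 387
bed -19 -20.4 20.0 10.2 371
bed -6 -20.6 20.3 10.2 358
bed 7 -14.5 12.5 10.2 211
guide 55 -1 [-39.8 -34.4] 26.9 14
guide 65 -1 [-40.3 -28.1] 27.1 87
housing ((77.04544830322266, -32.48151397705078), (33.999427795410156, 19.66089630126953), 0.4902541935443878) 30.96427857898698
```

View pics/wf.png

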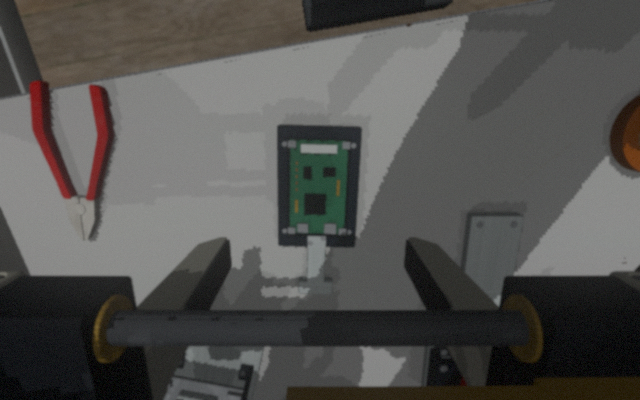

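The wrist view shows the carrier undisturbed and flat at columns 278–361, rows 125–246, tang towards row 280, with the cutters at (75,150). The dock bed edges come out at ±20 mm, which confirms the dock pose.

```bash
python3 - <<'E'
from h import *
Rt=down(np.deg2rad(169.6)); a=plan(np.array([.3768,-.1837,.235]),Rt,5); plan(np.array([.3768,-.1837,.1885]),Rt,6,a)
E
```

```text
5 rows of [8.08, 0.27, 7.69] [0.0, 0.0001, 0.0036]
6 rows of [0.0, 0.0, 7.75] [0.0, 0.0, 0.0]
```

apply_moves --series '[[[8.1, 0.3, 7.7], [0, 0, 0.0036]], [[8.1, 0.3, 7.7], [0, 0, 0.0036]], [[8.1, 0.3, 7.7], [0, 0, 0.0036]], [[8.1, 0.3, 7.7], [0, 0, 0.0036]], [[8, 0.1, 7.7], [0, 0, 0.0036]], [[0, 0, 7.7], [0, 0, 0]], [[0, 0, 7.7], [0, 0, 0]], [[0, 0, 7.7], [0, 0, 0]], [[0, 0, 7.7], [0, 0, 0]], [[0, 0, 7.7], [0, 0, 0]], [[0, 0, 7.7], [0, 0, 0]], [[0, 0, 0], [0, 0, 0]]]'

```text
t: 15.27
tool_pos: [0.3768, -0.1835, 0.1872]
orientation: [-0.284, -3.127, -0.002]
force: [-0.3, 0.3, 0.4]
opening: 0.0928
gripper_force: 0.0
```

apply_moves --series '[[[0, 0, 0], [0, 0, 0]], [[0, 0, 0], [0, 0, 0]], [[0, 0, 0], [0, 0, 0]], [[0, 0, 0], [0, 0, 0]], [[0, 0, 0], [0, 0, 0]], [[0, 0, 0], [0, 0, 0]], [[0, 0, 0], [0, 0, 0]], [[0, 0, 0], [0, 0, 0]], [[0, 0, 0], [0, 0, 0]]]' --claw 0.4 --newtons 30

```text
t: 16.02
tool_pos: [0.3776, -0.1841, 0.1895]
orientation: [0.284, 3.127, -0.001]
force: [-0.8, 0.2, 4.6]
opening: 0.0597
gripper_force: 30.0
```

```bash
python3 - <<'E'
from h import *
state(); p,r,s=cur(); a=plan(p+[0,0,.034],r,3)
g=DO+Rz(DY).apply([-.103,0,0]); print(g); plan(np.array([g[0],g[1],.2235]),down(np.pi+DY),8,a)
E
```

```text
t 16.02 p [ 0.3776 -0.1841  0.1895] rv [ 2.8440e-01  3.1271e+00 -9.0000e-04] F [-0.8  0.2  4.6] M [ 0.05 -0.05  0.03] op 0.0597 gf 30.0 q [-0.58 -0.14  2.17  0.    1.1  -1.97]
3 rows of [-0.02, -0.0, -11.33] [0.0, 0.0, 0.0]
[ 0.38914013 -0.04896483  0.        ]
8 rows of [1.43, 16.89, -0.01] [-0.0001, 0.0002, -0.0033]
```

apply_moves --series '[[[0, 0, -11.3], [0, 0, 0]], [[0, 0, -11.3], [0, 0, 0]], [[0, 0, -11.3], [0, 0, 0]], [[1.4, 16.9, 0], [0, 0, -0.0033]], [[1.4, 16.9, 0], [0, 0, -0.0033]], [[1.4, 16.9, 0], [0, 0, -0.0033]], [[1.4, 16.9, 0], [0, 0, -0.0033]], [[1.4, 16.9, 0], [0, 0, -0.0033]], [[1.4, 16.9, 0], [0, 0, -0.0033]], [[1.4, 16.9, 0], [0, 0, -0.0033]], [[1.4, 16.9, 0], [0, 0, -0.0033]]]'

```text
t: 16.93
tool_pos: [0.3888, -0.0479, 0.2226]
orientation: [0.243, 3.132, -0.0]
force: [0.7, 0.3, -1.9]
opening: 0.0595
gripper_force: 30.0
```

apply_moves --series '[[[0, 0, 0], [0, 0, 0]], [[0, 0, 0], [0, 0, 0]]]'

```text
t: 17.1
tool_pos: [0.3889, -0.0483, 0.2226]
orientation: [0.24, 3.132, -0.001]
force: [0.2, 0.1, -1.3]
opening: 0.0595
gripper_force: 30.0
```

```bash
python3 dock.py; python3 - <<'E'
from h import *
g=DO+Rz(DY).apply([-.103,0,0]);plan(np.array([g[0],g[1],.2235]),down(np.pi+DY),1)
E
```

```text
t 17.1 p [ 0.3889 -0.0483  0.2226] rv [ 2.4000e-01  3.1321e+00 -6.0000e-04] F [ 0.2  0.1 -1.3] M [ 0.06 -0.05 -0.02] op 0.0595 gf 30.0 q [-0.25 -0.29  2.23 -0.    1.2  -1.67]
carrier tool ((-30.4381103515625, -0.29290771484375), (105.99790954589844, 71.9558334350586), 0.3951476216316223) [[-78.4, -31.8, 167.6], [-7.4, 0.4, 180.6], [22.1, 32.0, 184.6]]
bed -6 -18.8 19.9 10.7 28
bed 7 -19.2 20.3 10.2 227
1 rows of [-0.14, -0.18, -0.75] [-0.0005, 0.0006, 0.0015]
```

View pics/wd.png

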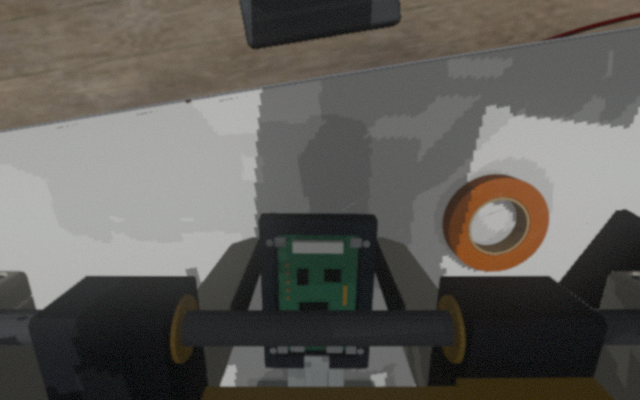

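The wrist view shows the carrier held squarely between the fingers, rear edge at row 214, columns 262–376. I'll check its exact pose in the tool frame.

```bash
cat > fit.py <<'E'
from h import *
state(); p,r,s=cur(); im,d,K,D,E=cam('wrist'); P=cloud(d,K,D,E); Q=(P-p)@r.as_matrix()*1000
m=(d>0)&(abs(Q[...,1])<27)&(Q[...,0]>-70)&(Q[...,0]<30)&(Q[...,2]>170)&(Q[...,2]<186); q=Q[m]
w=np.ones(len(q),bool); A=np.c_[q[:,:2],np.ones(len(q))]
for _ in range(10): x=np.linalg.lstsq(A[w],q[w,2],rcond=None)[0]; w=abs(q[:,2]-A@x)<1.5
print('plane',x.round(4),w.sum(),len(q),'x range',q[w][:,0].min(),q[w][:,0].max())
ys=np.arange(-25,26,2.); ed=[np.percentile(q[abs(q[:,1]-y)<1][:,0],99.5) for y in ys]; print('rear edge',np.polyfit(ys,ed,1).round(4))
m=(d>0)&(Q[...,0]>5)&(Q[...,0]<20)&(abs(Q[...,1])<45)&(Q[...,2]>170)&(Q[...,2]<186); k=Q[m]
xs=np.arange(11,20,1.); lo=[np.percentile(k[abs(k[:,0]-a)<.7][:,1],.5) for a in xs]; hi=[np.percentile(k[abs(k[:,0]-a)<.7][:,1],99.5) for a in xs]; print('sides',np.polyfit(xs,lo,1).round(3),np.polyfit(xs,hi,1).round(3))
E
python3 fit.py
```

```text
t 17.15 p [ 0.389  -0.0488  0.2227] rv [ 2.4140e-01  3.1317e+00 -8.0000e-04] F [-0.  -0.3 -2.1] M [ 0.04 -0.06 -0.03] op 0.0594 gf 30.0 q [-0.26 -0.29  2.23 -0.    1.2  -1.67]
plane [8.400000e-03 9.170000e-02 1.820701e+02] 5635 12014 x range -69.98212387563957 22.693418675158192
rear edge [-8.40000e-03  2.22449e+01]
sides [  0.068 -29.679] [-1.2000e-02  3.0327e+01]
```

```bash
python3 - <<'E'
from h import *
p,r,s=cur(); im,d,K,D,E=cam('wrist'); P=cloud(d,K,D,E); Q=(P-p)@r.as_matrix()*1000
for x0 in (19,14,5,-5,-60,-72):
    print(x0,[(int(y),round(float(np.median(Q[...,2][(d>0)&(abs(Q[...,0]-x0)<2)&(abs(Q[...,1]-y)<2)&(Q[...,2]<195)&(Q[...,2]>165)])),1)) for y in range(-27,28,6) if ((d>0)&(abs(Q[...,0]-x0)<2)&(abs(Q[...,1]-y)<2)&(Q[...,2]<195)&(Q[...,2]>165)).sum()>5])
E
```

```text
19 [(-27, 179.2), (-21, 179.2), (-15, 179.2), (-9, 179.1), (-3, 179.1), (3, 179.2), (9, 179.1), (15, 179.1), (21, 179.3), (27, 179.2)]
14 [(-27, 179.3), (-21, 179.3), (-15, 179.2), (-9, 179.3), (-3, 179.1), (3, 179.3), (9, 179.2), (15, 179.3), (21, 179.4), (27, 179.3)]
5 [(-27, 179.2), (-21, 180.4), (-15, 183.2), (-9, 180.3), (-3, 180.3), (3, 180.3), (9, 180.4), (15, 183.1), (21, 181.0), (27, 179.3)]
-5 [(-27, 179.4), (-21, 182.9), (-15, 183.3), (-9, 183.4), (-3, 183.5), (3, 183.4), (9, 183.4), (15, 183.4), (21, 183.3), (27, 179.4)]
-60 [(-27, 180.0), (-21, 180.8), (-15, 181.5), (-9, 181.2), (-3, 182.8), (3, 182.8), (9, 181.2), (15, 182.0), (21, 180.7), (27, 180.0)]
-72 [(-3, 180.4), (3, 180.3)]
```

apply_moves --series '[[[0, 0, 6], [0, -0.005, 0.0015]], [[1.9, -0.2, 6], [0, -0.005, 0]], [[0, 0, 6], [0, 0, 0]], [[0, 0, 4], [0, 0, 0]], [[0, 0, 0], [0, 0, 0]], [[0, 0, 0], [0, 0, 0]]]'

```text
t: 17.75
tool_pos: [0.3872, -0.0488, 0.2005]
orientation: [0.245, 3.122, -0.001]
force: [-0.0, -0.1, -2.1]
opening: 0.0593
gripper_force: 30.0
```

```bash
cat > dk.py <<'E'
from h import *
state(); p,r,s=cur(); q=Rz(DY).inv().apply(p-DO)*1000; X=Rz(DY).inv().apply(-r.as_matrix()[:,0]); print('dock-frame TCP',q.round(1),'fwd dir',X.round(4)); Z=Rz(DY).inv().apply(r.as_matrix()[:,2]); print('roll',Z.round(4))
g=p+r.apply([0,0,.1897]); c=Rz(DY).inv().apply(g-DO)*1000; print('underside at grip',c.round(1), 'tip', (c+X*(24.3+88)).round(1))
E
python3 dk.py
```

```text
t 17.75 p [ 0.3872 -0.0488  0.2005] rv [ 2.452e-01  3.122e+00 -1.400e-03] F [-0.  -0.1 -2.1] M [ 0.07 -0.13 -0.03] op 0.0593 gf 30.0 q [-0.26 -0.26  2.25  0.    1.14 -1.67]
dock-frame TCP [-1.049e+02 -1.000e-01  2.005e+02] fwd dir [ 0.9999 -0.0014  0.01  ]
roll [ 1.000e-02 -1.000e-04 -9.999e-01]
underside at grip [-1.031e+02 -1.000e-01  1.080e+01] tip [ 9.2 -0.3 11.9]
```

apply_moves --series '[[[-6, 0, 0.06], [0, 0, 0]], [[-6, 0, 0.06], [0, 0, 0]], [[-6, 0, 0.06], [0, 0, 0]], [[-6, 0, 0.06], [0, 0, 0]], [[-6, 0, 0.06], [0, 0, 0]], [[-6, 0, 0.06], [0, 0, 0]], [[-6, 0, 0.06], [0, 0, 0]], [[-6, 0, 0.06], [0, 0, 0]]]'

```text
t: 18.42
tool_pos: [0.4355, -0.0563, 0.201]
orientation: [0.245, 3.121, -0.002]
force: [-0.4, -0.0, -1.2]
opening: 0.0594
gripper_force: 30.0
```

```bash
python3 dk.py
```

```text
t 18.42 p [ 0.4355 -0.0563  0.201 ] rv [ 2.4470e-01  3.1211e+00 -1.6000e-03] F [-0.4 -0.  -1.2] M [ 0.04 -0.08 -0.  ] op 0.0594 gf 30.0 q [-0.25 -0.11  2.12  0.    1.12 -1.66]
dock-frame TCP [-5.61e+01 -1.00e-01  2.01e+02] fwd dir [ 0.9999 -0.0012  0.011 ]
roll [ 1.100e-02 -2.000e-04 -9.999e-01]
underside at grip [-54.   -0.1  11.3] tip [58.3 -0.2 12.5]
```

Next the body goes between the guides, with smaller steps.

apply_moves --series '[[[-4, 0, 0.1], [0, 0, 0]], [[-4, 0, 0.1], [0, 0, 0]], [[-4, 0, 0.1], [0, 0, 0]], [[-4, 0, 0.1], [0, 0, 0]], [[-4, 0, 0.1], [0, 0, 0]]]'

```text
t: 18.83
tool_pos: [0.4549, -0.0594, 0.2007]
orientation: [0.245, 3.121, -0.002]
force: [0.6, -0.6, -1.9]
opening: 0.0593
gripper_force: 30.0
```

```bash
python3 dk.py
```

```text
t 18.83 p [ 0.4549 -0.0594  0.2007] rv [ 2.447e-01  3.121e+00 -1.700e-03] F [ 0.6 -0.6 -1.9] M [ 0.07 -0.08  0.02] op 0.0593 gf 30.0 q [-0.24 -0.05  2.07  0.    1.11 -1.66]
dock-frame TCP [-3.640e+01 -1.000e-01  2.007e+02] fwd dir [ 0.9999 -0.0012  0.0111]
roll [ 1.110e-02 -2.000e-04 -9.999e-01]
underside at grip [-34.3  -0.1  11.1] tip [78.  -0.2 12.3]
```

apply_moves --series '[[[-4, 0, 0.1], [0, 0, 0]], [[-4, 0, 0.1], [0, 0, 0]], [[-4, 0, 0.1], [0, 0, 0]], [[-4, 0, 0.1], [0, 0, 0]], [[-4, 0, 0.1], [0, 0, 0]], [[-4, 0, 0.1], [0, 0, 0]]]'

```text
t: 19.33
tool_pos: [0.4787, -0.0631, 0.2004]
orientation: [0.245, 3.121, -0.002]
force: [-0.4, 0.2, -1.7]
opening: 0.0593
gripper_force: 30.0
```

```bash
python3 dk.py
```

```text
t 19.33 p [ 0.4787 -0.0631  0.2004] rv [ 2.4480e-01  3.1209e+00 -1.7000e-03] F [-0.4  0.2 -1.7] M [ 0.06 -0.06  0.01] op 0.0593 gf 30.0 q [-0.24  0.02  2.    0.    1.11 -1.65]
dock-frame TCP [-1.230e+01 -1.000e-01  2.004e+02] fwd dir [ 0.9999 -0.0012  0.0112]
roll [ 1.120e-02 -2.000e-04 -9.999e-01]
underside at grip [-10.2  -0.2  10.7] tip [102.1  -0.3  12. ]
```

apply_moves --series '[[[-1.5, 0, 0.03], [0, 0, 0]], [[-1.5, 0, 0.03], [0, 0, 0]], [[-1.5, 0, 0.03], [0, 0, 0]], [[-0.7, 0, 0], [0, 0, 0]], [[-0.5, 0, 0], [0, 0, 0]], [[0, 0, 0], [0, 0, 0]]]'

```text
t: 19.83
tool_pos: [0.4839, -0.0639, 0.2004]
orientation: [0.245, 3.121, -0.002]
force: [0.3, -0.6, -2.2]
opening: 0.0594
gripper_force: 30.0
```

apply_moves --series '[[[-0.7, 0, 0], [0, 0, 0]], [[-0.5, 0, 0], [0, 0, 0]], [[0, 0, 0], [0, 0, 0]]]'

```text
t: 20.08
tool_pos: [0.4845, -0.064, 0.1999]
orientation: [0.245, 3.123, -0.001]
force: [-3.8, 0.1, -1.0]
opening: 0.0596
gripper_force: 30.0
```

```bash
python3 dk.py
```

```text
t 20.08 p [ 0.4845 -0.064   0.1999] rv [ 2.4480e-01  3.1231e+00 -1.4000e-03] F [-3.8  0.1 -1. ] M [ 0.11  0.69 -0.01] op 0.0596 gf 30.0 q [-0.24  0.03  1.99  0.    1.11 -1.65]
dock-frame TCP [-6.500e+00 -1.000e-01  1.999e+02] fwd dir [ 1.     -0.0011  0.0089]
roll [ 8.9e-03 -2.0e-04 -1.0e+00]
underside at grip [-4.8 -0.1 10.2] tip [107.5  -0.3  11.2]
```

apply_moves --series '[[[-0.6, 0, 0.2], [0, 0, 0]], [[-0.4, 0, 0.2], [0, 0, 0]], [[0, 0, 0], [0, 0, 0]], [[0, 0, 0], [0, 0, 0]]]'

```text
t: 20.42
tool_pos: [0.485, -0.0641, 0.1996]
orientation: [0.245, 3.125, -0.001]
force: [-11.1, 1.4, 6.3]
opening: 0.0597
gripper_force: 30.0
```

apply_moves --series '[[[0, 0, 0], [0, 0, 0]], [[0, 0, 0], [0, 0, 0]], [[0, 0, 0], [0, 0, 0]], [[0, 0, 0], [0, 0, 0]], [[0, 0, -8], [0, 0, 0]], [[0, 0, -20], [0, 0, 0]], [[0, 0, -30], [0, 0, 0]], [[0, 0, -30], [0, 0, 0]], [[0, 0, -12], [0, 0, 0]], [[0, 0, 0], [0, 0, 0]]]' --claw 0.85

```text
t: 21.25
tool_pos: [0.4866, -0.0645, 0.3046]
orientation: [0.244, 3.113, -0.004]
force: [0.3, -0.1, 0.1]
opening: 0.0791
gripper_force: 0.0
```

```bash
python3 - <<'E'
from h import *
state()
im,d,K,D,E=cam('top'); P=cloud(d,K,D,E); C=(P-DO)@Rz(DY).as_matrix()*1000
im2,d2,K,D,E=cam('wrist'); P=cloud(d2,K,D,E); C2=(P-DO)@Rz(DY).as_matrix()*1000
for n,c,dd in(('top',C,d),('wrist',C2,d2)):
    m=(dd>0)&(abs(c[...,1])<24)&(c[...,2]>16.5)&(c[...,2]<24)&(c[...,0]>-60)&(c[...,0]<70); q=c[m]
    if len(q)>20: print(n,len(q),'rear x',np.percentile(q[:,0],[.5,1,2]).round(1),np.median(q[:,2]).round(1),cv2.minAreaRect(q[:,:2].astype(np.float32)))
    m=(dd>0)&(c[...,2]>50)&(c[...,2]<64)&(abs(c[...,0]-91)<30)&(abs(c[...,1]+22)<25); q=c[m]
    if len(q)>20: print(n,'wing',cv2.minAreaRect(q[:,:2].astype(np.float32)),np.median(q[:,2]).round(1))
# knob grasp: tool y across the wing
k=DO+Rz(DY).apply([.091,-.022,0]); print('knob',k)
Rt=down(np.pi+DY); a=plan(np.array([k[0],k[1],.30]),Rt,8)
E
```

```text
t 21.25 p [ 0.4866 -0.0645  0.3046] rv [ 0.2441  3.1133 -0.0036] F [ 0.3 -0.1  0.1] M [ 0.08 -0.22  0.03] op 0.0791 gf 0.0 q [-0.24 -0.11  1.91  0.    1.32 -1.65]
top 73 rear x [-25.9 -25.9 -25.8] 21.0 ((21.737064361572266, 4.303374290466309), (95.23465728759766, 28.49931526184082), 0.28850415349006653)
top wing ((91.44825744628906, -22.346694946289062), (9.3074369430542, 40.23649978637695), 83.99024200439453) 58.9
wrist 3924 rear x [-27.1 -26.9 -26.6] 19.0 ((21.269569396972656, 0.005451202392578125), (47.96649169921875, 97.3983383178711), 89.97084045410156)
wrist wing ((89.43214416503906, -22.115041732788086), (8.950602531433105, 40.093055725097656), 83.05188751220703) 56.5
knob [ 0.57740072 -0.10071376  0.        ]
8 rows of [-12.11, -2.73, 0.09] [-0.0, 0.0015, -0.0001]
```

The carrier is seated, with its rear edge at dock x −26 mm. The wing lies 6° clockwise of the dock axis and is centred where expected.

```bash
python3 - <<'E'
from h import *
k=DO+Rz(DY).apply([.091,-.022,0]); Rt=down(np.pi+DY-.105); a=plan(np.array([k[0],k[1],.285]),Rt,7); plan(np.array([k[0],k[1],.228]),Rt,4,a)
E
```

```text
7 rows of [-13.95, -2.49, 2.24] [0.0, 0.0017, 0.0148]
4 rows of [0.0, 0.0, 14.25] [0.0, 0.0, 0.0]
```

apply_moves --series '[[[-14, -2.5, 0], [0, 0.0017, 0.0148]], [[-14, -2.5, 0], [0, 0.0017, 0.0148]], [[-14, -2.5, 0], [0, 0.0017, 0.0148]], [[-14, -2.5, 0], [0, 0.0017, 0.0148]], [[-14, -2.5, 5], [0, 0.0017, 0.0148]], [[-14, -2.5, 5], [0, 0.0017, 0.0148]], [[-13.7, -2.5, 5], [0, 0.0017, 0.0148]], [[0, 0, 0], [0, 0, 0]], [[0, 0, 0], [0, 0, 0]]]' --claw 0.5

```text
t: 22.1
tool_pos: [0.5765, -0.1006, 0.2829]
orientation: [-0.407, -3.11, -0.002]
force: [-0.7, 0.4, -0.4]
opening: 0.0461
gripper_force: 0.0
```

```bash
python3 - <<'E'
from h import *
state(); k=DO+Rz(DY).apply([.091,-.022,0]); Rt=down(np.pi+DY-.105); plan(np.array([k[0],k[1],.228]),Rt,5)
E
```

```text
t 22.1 p [ 0.5765 -0.1006  0.2829] rv [-4.0660e-01 -3.1099e+00 -1.7000e-03] F [-0.7  0.4 -0.4] M [ 0.05 -0.11 -0.  ] op 0.0461 gf 0.0 q [-0.26  0.18  1.66  0.    1.31 -1.57]
5 rows of [-0.21, 0.02, 10.97] [0.0001, -0.0011, 0.0001]
```

apply_moves --series '[[[-0.2, 0, 11], [0, -0.001, 0]], [[-0.2, 0, 11], [0, -0.001, 0]], [[-0.2, 0, 11], [0, -0.001, 0]], [[-0.2, 0, 11], [0, -0.001, 0]], [[-0.2, 0, 11], [0, 0, 0]], [[0, 0, 0], [0, 0, 0]]]'

```text
t: 22.6
tool_pos: [0.5768, -0.1005, 0.2271]
orientation: [-0.407, -3.114, -0.001]
force: [0.3, 0.0, -0.1]
opening: 0.0466
gripper_force: 0.0
```

apply_moves --series '[[[0, 0, 0], [0, 0, 0]], [[0, 0, 0], [0, 0, 0]], [[0, 0, 0], [0, 0, 0]], [[0, 0, 0], [0, 0, 0]], [[0, 0, 0], [0, 0, 0]], [[0, 0, 0], [0, 0, 0]], [[0, 0, 0], [0, 0, 0]], [[0, 0, 0], [0, 0, 0]]]' --claw 0 --newtons 30

```text
t: 23.27
tool_pos: [0.5785, -0.1013, 0.2311]
orientation: [0.407, 3.111, -0.001]
force: [-0.7, -2.6, 2.7]
opening: 0.0087
gripper_force: 30.0
```

```bash
python3 dk.py
```

```text
t 23.27 p [ 0.5785 -0.1013  0.2311] rv [ 4.0700e-01  3.1111e+00 -1.0000e-03] F [-0.7 -2.6  2.7] M [-0.36  0.07  0.03] op 0.0087 gf 30.0 q [-0.26  0.24  1.69 -0.    1.2  -1.57]
dock-frame TCP [ 92.2 -22.4 231.1] fwd dir [ 0.9945 -0.1046  0.004 ]
roll [ 4.e-03 -6.e-04 -1.e+00]
underside at grip [ 92.9 -22.5  41.4] tip [204.6 -34.2  41.9]
```

Wing gripped (8.7 mm). I'll turn it clockwise.

apply_moves --series '[[[0, 0, 0], [0, 0, 0.1]], [[0, 0, 0], [0, 0, 0.1]], [[0, 0, 0], [0, 0, 0.1]], [[0, 0, 0], [0, 0, 0.1]], [[0, 0, 0], [0, 0, 0.1]], [[0, 0, 0], [0, 0, 0.1]], [[0, 0, 0], [0, 0, 0.1]]]'

```text
t: 23.85
tool_pos: [0.578, -0.1022, 0.2311]
orientation: [1.457, 2.78, -0.002]
force: [-5.0, -7.0, 5.9]
opening: 0.0089
gripper_force: 30.0
```

```bash
python3 dk.py
```

```text
t 23.85 p [ 0.578  -0.1022  0.2311] rv [ 1.4567e+00  2.7799e+00 -2.3000e-03] F [-5.  -7.   5.9] M [-1.4   0.95  0.08] op 0.0089 gf 30.0 q [-0.26  0.24  1.69 -0.    1.21 -0.87]
dock-frame TCP [ 91.8 -23.3 231.1] fwd dir [ 0.6895 -0.7243  0.0035]
roll [ 0.0025 -0.0024 -1.    ]
underside at grip [ 92.3 -23.8  41.4] tip [ 169.7 -105.1   41.8]
```

apply_moves --series '[[[0, 0, 0], [0, 0, 0.1]], [[0, 0, 0], [0, 0, 0.1]], [[0, 0, 0], [0, 0, 0.1]], [[0, 0, 0], [0, 0, 0.1]], [[0, 0, 0], [0, 0, 0.1]], [[0, 0, 0], [0, 0, 0.1]], [[0, 0, 0], [0, 0, 0.1]], [[0, 0, 0], [0, 0, 0.04]], [[0, 0, 0], [0, 0, 0]]]'

```text
t: 24.6
tool_pos: [0.5771, -0.1024, 0.231]
orientation: [2.362, 2.068, -0.004]
force: [-13.4, -9.5, 11.5]
opening: 0.0089
gripper_force: 30.1
```

```bash
python3 dk.py
```

```text
t 24.6 p [ 0.5771 -0.1024  0.231 ] rv [ 2.3623  2.0683 -0.0043] F [-13.4  -9.5  11.5] M [-1.56  2.18  0.26] op 0.0089 gf 30.1 q [-0.26  0.24  1.69 -0.    1.21 -0.13]
dock-frame TCP [ 91.  -23.8 231. ] fwd dir [ 0.0228 -0.9997  0.0032]
roll [-4.0e-04 -3.2e-03 -1.0e+00]
underside at grip [ 90.9 -24.4  41.3] tip [  93.5 -136.6   41.7]
```

The turn is at the stop (88.7°, torque risen to 0.26 N m). I'll release and back off.

apply_moves --series '[[[0, 0, 0], [0, 0, 0]], [[0, 0, 0], [0, 0, 0]], [[0, 0, 0], [0, 0, 0]], [[0, 0, 0], [0, 0, 0]], [[0, 0, -10], [0, 0, 0]], [[0, 0, -25], [0, 0, 0]], [[0, 0, -30], [0, 0, 0]], [[0, 0, -30], [0, 0, 0]], [[0, 30, -5], [0, 0, 0]], [[0, 30, 0], [0, 0, 0]], [[0, 30, 0], [0, 0, 0]], [[0, 0, 0], [0, 0, 0]]]' --claw 0.5

```text
t: 25.6
tool_pos: [0.6705, -0.1128, 0.3302]
orientation: [2.358, 2.072, 0.004]
force: [0.4, 0.1, -1.2]
opening: 0.0463
gripper_force: 0.0
```

```bash
python3 - <<'E'
from h import *
state()
for n in('top','wrist'):
    im,d,K,D,E=cam(n); P=cloud(d,K,D,E); c=(P-DO)@Rz(DY).as_matrix()*1000
    if n=='top':
        a=cv2.resize(im[90:245,215:420],None,fx=3.8,fy=3.8,interpolation=cv2.INTER_CUBIC); cv2.imwrite('pics/end.png',a[:600,:800])
    m=(d>0)&(abs(c[...,1])<24)&(c[...,2]>16.5)&(c[...,2]<24)&(c[...,0]>-60)&(c[...,0]<70); q=c[m]
    if len(q)>20: print(n,len(q),'rear x',np.percentile(q[:,0],[.5,1,2]).round(1),np.median(q[:,2]).round(1))
    m=(d>0)&(c[...,2]>50)&(c[...,2]<64)&(abs(c[...,0]-91)<30)&(abs(c[...,1]+22)<25); q=c[m]
    if len(q)>20: print(n,'wing',cv2.minAreaRect(q[:,:2].astype(np.float32)),np.median(q[:,2]).round(1))
E
```

```text
t 25.6 p [ 0.6705 -0.1128  0.3302] rv [2.3579 2.0716 0.0045] F [ 0.4  0.1 -1.2] M [-0.08 -0.06  0.07] op 0.0463 gf 0.0 q [-0.24  0.38  1.33  0.    1.43 -0.11]
top 706 rear x [-25.6 -25.3 -24.6] 19.0
top wing ((90.6849136352539, -22.418352127075195), (9.643514633178711, 39.61567687988281), 5.640132904052734) 58.7
wrist 3552 rear x [-26.4 -26.  -25.4] 18.9
wrist wing ((90.72403717041016, -21.018678665161133), (9.562826156616211, 39.12981414794922), 4.421314239501953) 58.6
```

View pics/end.png

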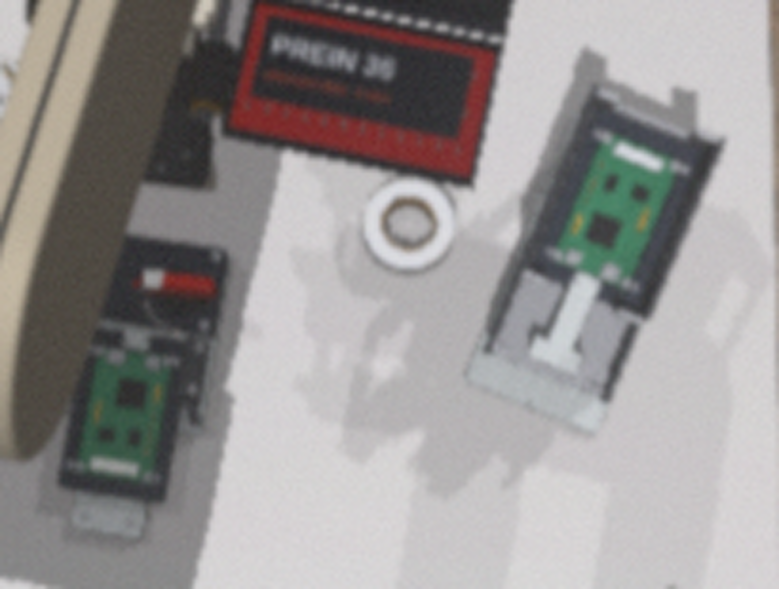

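The picture shows the carrier in the dock at (125,410), the red wing lying across at (180,282), and the other three carriers still in the magazine at (620,220). The wing is at about 1.48 rad and the carrier's rear edge at dock x −26 mm, so it is home. Handing in.

```bash
python3 -c "
from plant import robot
print(robot.close_job())"
```

```text
the job is handed in; nothing more can be done
None
```

The job is handed in (no verdict came back): carrier_1 sits fully home in the dock with the wing knob turned to about 1.48 rad (locked), the other three carriers are still in the magazine, and the tape roll and cutters were not touched.

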